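# Make up the union nut on a bench vacuum manifold

### The arm

A 7-joint arm with a two-finger parallel gripper is mounted at the origin on a cart in front of the work surface, level with it; the furniture and walls round the work are solid. World frame = base frame: x ahead of the robot, y to its left, z up, the work surface at z = 0. Lengths are in mm, angles in rad, forces in N, time in s.
With the tool pointing down it reaches from about 400 to 875 mm from the base axis. Payload 4.4 kg.
Tool frame: the origin (TCP) lies at the very end of the fingers, on their centre line; the grasp point (between the pads) lies 19 mm behind it; z points along the fingers, y is the line along which they close (so a half turn about z gives the same grasp; the last joint's range is limited). The gripper opens to 85 mm and grips with 20 to 120 N. Pads are 22 mm wide; open, the fingers measure 114 mm over their backs; the gripper's body (76 mm by 85 mm) begins 54 mm behind the grasp point. The pads swing forward as they close: fully open they stand 13 mm farther back than shut.
Start: joints at [1.153, 0.628, 0.038, 1.517, -0.027, 0.996, -0.02], TCP at [224.01, -610.194, 231.313] pointing down, gripper open.
Joint ranges: [-3.06, 3.06], [-0.37, 2.12], [-1.25, 1.32], [0.18, 2.47], [-1.1, 4.24], [0.23, 1.98], [-2.94, 2.94]. Speed limits (rad/s): [2.57, 2.57, 3.14, 3.14, 3.14, 3.14, 3.14].

### API

Orientations are given as [roll, pitch, yaw] about the fixed x, y, z axes, in that order (R = Rz(yaw) Ry(pitch) Rx(roll)).
In Python, from cell import status, get_image, ctrl, models gives the robot as it stands.
- The arm moves only by the shell command python3 -m handwheel 'ROWS' [OPENING]. ROWS is JSON, a list of rows, each an object with "delta_pos": the shift along the world's x, y, z in cm, a list of three; "yaw": the turn about the world's z in rad. A call has 1 to 10 rows; each row shifts and turns the commanded pose from where the row before left it; what a row does not reach is not made up. A row lasts 1/12 s, in which the tool goes at most 41.7 mm and 7.16 degrees, less where a joint would pass 70% of its speed; a pose out of reach is approached as far as the arm can. A call is refused whole if a number of a shift passes 4.17 or a number of a turn 0.125, either way. A call with a gripper value outside its range is refused whole. OPENING is the opening, from -1 (shut) to 1 (fully open), set as the call begins (- or left out, the last holds). The fingers move at their own pace and stop on an object; the grip force is fixed at half the most. Time passes only in rows, so rows that do not move let the fingers close. It gives the time, the measured TCP pose, the force, the opening and the grip force at its end, in the units of the state.
- status.read_state(): the state, without advancing time (a new reading comes with each control period).
- get_image(name): name is "side" or "top"; returns a dict with "color" (400x640x3 uint8, red, green, blue), "z_map" (400x640 float32, mm along the optical axis (not along the pixel's ray), 0 where there is no reading), "fx", "fy", "cx", "cy" (pixels), "k1" (the pictures are not rectified: a ray, as slopes to the right and down, at radius r is drawn at 1 + k1 r^2 times it, then the intrinsics apply), "position" and "rotation" of the camera in the world. Camera axes: x right, y up, looking along -z (the intrinsics and any distortion apply to the point x, -y, -z); pixel columns grow to the right and rows downward; lengths in mm; the calibration is good to about 2 mm. A picture is of the moment at which its call begins.
- ctrl.finish_job(): hands the job in; it is judged then, once.
Trained networks look in a picture, given as the dict that the camera call returned (one of the last four; its "shot" number tells which), for a name from the list of things; names that differ only in an ending like _2 or _b are one class to them, and where a whole thing is asked for, a point or a joint stands for the part that bears it (a point fixed in the world has none). Each returns a list of dicts, best first, with "score" (0 to 1); they miss things now and then, are a little off and sometimes report something else, mostly with a low value. They report only what shows in the picture. A call takes as long as a camera call.
- models.boxes_of(picture, name): "rect" ([left, top, right, bottom] in pixels, round what is visible of it).
The state is a dict: "clock": time; "qpos": joint angles; "qd": joint speeds; "tau": joint torques, N m; "eef_pos": TCP position; "tool_rot": TCP orientation; "force": force on the tool from outside, world axes, zero at the start; "torque": the same for the moment, N m; "width": finger opening in mm; "gripper_force": force on a finger pad.
Only numpy, scipy, OpenCV 4.12 (cv2) and the standard library are available. Lean on these libraries where they do the work, as an engineer would, in place of code of your own. Each camera call takes 0.05 s, during which the arm holds its last target. There are 200 camera calls.

### The job

The hose tail on the bench vacuum manifold is in place but its union nut is still loose: run the nut down clockwise (seen from above) with the bare gripper until it is finger-tight, then take the larger of the two spanners from the rack and tighten the nut with it by one more flat, a sixth of a turn. The spanners stand on edge in the rack, so the large one has to be laid down on the worktop and taken again across its handle before it will go on the nut. Finish with the large spanner lying flat on the worktop, clear of the manifold, and leave the small spanner and everything else where it stands.

Things in the scene. Friction and masses are not known exactly. Their poses are not given: they have to be found in the camera images.
- manifold: fixed manifold: aluminium bar 50 x 260 mm on two feet 92 mm deep, top 60 mm above the worktop; a gauge stands out 25 mm from its -x face at y = +47; plugs make it reach y = -142 and +142; a valve (below 66 mm height) stands out 68 mm from its +x face at y = -47. Origin: centre of its underside; y along the bar. Outlets on top at y = -95, 0, +95 mm; the hose tail is on either end one
- hose_outlet: the outlet in use, fixed on the bar's top (origin on the bar's top face, 60 mm above the worktop, on the outlet's vertical axis; z up). A round hose tail, 29 mm across at most, stands up through the nut to 72 mm above this origin. The flange under the nut is 42 mm across and 6 mm high
- union_nut: the loose captive union nut round the hose tail: plain steel hexagon, 36 mm across flats, 42 mm across corners, 26 mm high. Origin: its centre, on the vertical axis, 85 mm above the worktop when backed off and 83 mm when home; z up, x square to a flat (so flats face 0, 60, 120 ... degrees from x, corners lie at 30, 90 ... degrees)
- nut_rundown (a joint): turn of the nut on its thread, rad, growing clockwise seen from above: starts between 1.1 and 1.8, turns easily (0.3 N m), sinking 0.95 mm per rad, and is finger-tight at 2.6, where it stops
- nut_tighten (a joint): turn of the nut beyond finger-tight, rad, clockwise: 0 until nut_rundown has reached its stop, then stiff (1.1 N m); one flat is 1.05
- blank_a: outlet closed with a fixed hexagonal blanking cap, 36 mm across flats, 42 mm across corners, reaching 45 mm above its origin (origin on the bar's top face, on the outlet's axis). Not to be turned
- blank_b: second outlet closed with the same blanking cap
- spanner_rack: fixed rack, base 74 x 100 mm, two upright notched plates 5 mm thick at y = -35 and +35, 67 mm high; notches 15.5 mm wide at x = -22 and +22 mm, floors 40 mm above the worktop; spanners stand in them on edge, handle centre line 52 mm above the worktop, jaw centre at y = -80. Origin: centre of its underside; y along the spanners (jaw to tail)
- spanner_large: large flat steel open-ended spanner, 196 x 70 x 12 mm. Origin: centre of its jaw, mid thickness; y along the handle to the tail, x through the thickness, z across the width (up in the rack). Jaw 37.5 mm wide, mouth at y = -21, bottom at +25, head to y = +42, then handle 24 mm wide to y = +175; centre of mass y = +72; both faces alike. On the nut the handle points along a corner
- spanner_small: the small spanner, same shape, 165 mm long, jaw 27 mm wide (too small for the nut), head 51 mm wide, tail end at y = +150; origin and axes as for the large one; stands in the rack's other notch. To be left there
- amber_bottle: amber reagent bottle with a black cap, 62 mm across, 110 mm high; origin: centre of its underside
- small_bottle: smaller amber bottle, 45 mm across, 90 mm high; origin: centre of its underside
- beaker: glass beaker, 66 mm across, 85 mm high; origin: centre of its underside
- oil_bottle_1: little amber bottle with a pale cap, 32 mm across, 62 mm high; origin: centre of its underside
- slides: banded stack of microscope slides lying flat, 27 x 76 x 12 mm (long along its y); origin: centre of its underside
- dish: culture dish, 90 mm across, 17 mm high; origin: centre of its underside

How it is judged:
By the outcome, as a careful person would: the job done as asked, in the order asked, and still so for the second after the job is handed in, with the robot touching nothing.
It also fails if it takes over 72 s, if anything falls off the work surface, if the arm or the gripper's body presses on something with over 40 N, if the wrist force passes 120 N, or if a joint passes its speed limit or range.

## Working session

There is one attempt and no reset: what is moved stays moved. The work goes in short steps, Python scripts to look and compute and a shell command to move; the robot and the scene stay as the last step left them, time stands still between calls to the robot, and variables do not carry over. Pictures are saved under pics/ and viewed, at most 10 in all, crops included, and the job is handed in when it is done.

```bash
mkdir -p pics
cat > h.py <<'E'
import numpy as np, cv2
from cell import status, get_image, ctrl, models
def cloud(p):
    H,W=p["z_map"].shape
    u,v=np.meshgrid(np.arange(W),np.arange(H))
    K=np.array([[p["fx"],0,p["cx"]],[0,p["fy"],p["cy"]],[0,0,1.]])
    n=cv2.undistortPoints(np.stack([u,v],-1).reshape(-1,1,2).astype(np.float64),K,np.array([p["k1"],0,0,0.]))
    # model: r_d = r(1+k1 r^2)
    n=n.reshape(H,W,2); z=p["z_map"]
    c=np.stack([n[...,0]*z,-n[...,1]*z,-z],-1)
    w=c@np.array(p["rotation"]).T+np.array(p["position"])
    w[z==0]=np.nan
    return w
def save(img,name): cv2.imwrite("pics/"+name,cv2.cvtColor(np.ascontiguousarray(img),cv2.COLOR_RGB2BGR))
E
python3 - <<'E'
from h import *
s=status.read_state(); print(s)
a=[]
for n in("side","top"):
    p=get_image(n); print(n,p["position"],np.round(p["rotation"],3).tolist(),p["fx"],p["k1"]); 
    save(p["color"],n+"0.png"); np.savez(n+"0.npz",w=cloud(p),c=p["color"])
    w=cloud(p)
    for o in["manifold","union_nut","hose_outlet","blank_a","spanner_rack","spanner_large","spanner_small","amber_bottle","small_bottle","beaker","oil_bottle_1","slides","dish"]:
        for b in models.boxes_of(p,o)[:2]:
            r=np.array(b["rect"]).astype(int); cu=(r[0]+r[2])//2; cv=(r[1]+r[3])//2
            print(o,round(b["score"],2),r.tolist(),np.round(w[min(cv,399),min(cu,639)]).tolist())
E
```

```text
{'clock': 0.0, 'qpos': array([ 1.15318913,  0.6293341 ,  0.03843035,  1.51836699, -0.02699123,
        0.99627205, -0.0200308 ]), 'qd': array([-0.00100996,  0.00027136,  0.00038533,  0.00098076,  0.00046587,
       -0.00055196,  0.00047846]), 'tau': array([-5.61645465e-04, -5.63406050e+01,  1.22593280e+00, -1.93440503e+01,
        1.08871562e-02,  1.05068885e-02,  1.09699705e-06]), 'eef_pos': array([ 223.80632206, -609.60013213,  230.39697906]), 'tool_rot': array([-3.13973000e+00,  2.43995281e-05,  3.51790599e-01]), 'force': array([-0.19030273, -0.55012863,  0.80967661]), 'torque': array([-0.00644897, -0.00693939, -0.03314442]), 'gripper_force': 0.0, 'width': 85.20619475127671}
side [ 208.80693635 1044.04071075  998.76958693] [0.871, -0.021, -2.787] 473.4216729038409 -0.033546859356880454Traceback (most recent call last):
  File "<stdin>", line 6, in <module>
  File "h.py", line 11, in cloud
    w=c@np.array(p["rotation"]).T+np.array(p["position"])
      ~~~~~~~~~~~~~~~~~~~~~~~~~~~^~~~~~~~~~~~~~~~~~~~~~~~
ValueError: operands could not be broadcast together with shapes (400,640) (3,)
```

```bash
sed -i 's/np.array(p\["rotation"\]).T/Rotation.from_euler("xyz",p["rotation"]).as_matrix().T/; 1a from scipy.spatial.transform import Rotation' h.py
python3 - <<'E'
from h import *
for n in("side","top"):
    p=get_image(n); print(n,p["position"],p["rotation"],p["fx"],p["k1"]); 
    w=cloud(p)
    save(p["color"],n+"0.png"); np.savez(n+"0.npz",w=w,c=p["color"])
    for o in["manifold","union_nut","hose_outlet","blank_a","spanner_rack","spanner_large","spanner_small","amber_bottle","small_bottle","beaker","oil_bottle_1","slides","dish"]:
        for b in models.boxes_of(p,o)[:2]:
            r=np.array(b["rect"]).astype(int); cu=(r[0]+r[2])//2; cv=(r[1]+r[3])//2
            print(o,round(b["score"],2),r.tolist(),np.round(w[min(cv,399),min(cu,639)]).tolist())
E
```

```text
side [ 208.80693635 1044.04071075  998.76958693] [ 0.87107123 -0.02090268 -2.78670393] 473.4216729038409 -0.033546859356880454
manifold 0.96 [260, 246, 311, 332] [558.0, 352.0, 58.0]
union_nut 0.62 [272, 297, 289, 307] [539.0, 420.0, 97.0]
hose_outlet 0.54 [269, 281, 287, 314] [544.0, 418.0, 110.0]
blank_a 0.61 [280, 265, 298, 280] [557.0, 326.0, 96.0]
blank_a 0.57 [288, 237, 304, 255] [577.0, 234.0, 94.0]
spanner_rack 0.59 [379, 168, 408, 202] [412.0, -184.0, 45.0]
spanner_rack 0.56 [319, 305, 347, 336] [423.0, 366.0, 15.0]
spanner_large 0.54 [382, 157, 396, 194] [434.0, -208.0, 62.0]
spanner_large 0.3 [218, 299, 244, 345] [625.0, 503.0, 82.0]
spanner_small 0.71 [259, 245, 312, 330] [559.0, 349.0, 63.0]
spanner_small 0.59 [395, 160, 410, 187] [396.0, -231.0, 65.0]
amber_bottle 0.72 [219, 298, 245, 345] [625.0, 499.0, 80.0]
amber_bottle 0.2 [268, 295, 289, 311] [543.0, 422.0, 93.0]
small_bottle 0.74 [357, 205, 379, 233] [437.0, 25.0, 62.0]
beaker 0.87 [214, 250, 242, 288] [744.0, 319.0, 23.0]
oil_bottle_1 0.83 [301, 333, 316, 357] [447.0, 472.0, 44.0]
slides 0.64 [317, 307, 350, 332]
[... 423 characters left out ...]
103.0]
spanner_rack 0.61 [368, 236, 392, 249] [408.0, -215.0, 4.0]
spanner_rack 0.31 [219, 201, 224, 207] [537.0, 398.0, 99.0]
spanner_large 0.66 [359, 232, 407, 236] [435.0, -217.0, 65.0]
spanner_large 0.65 [225, 230, 246, 244] [420.0, 359.0, 6.0]
spanner_small 0.74 [365, 243, 407, 249] [390.0, -229.0, 63.0]
amber_bottle 0.6 [194, 172, 217, 192] [625.0, 469.0, 84.0]
small_bottle 0.6 [316, 229, 336, 241] [428.0, -0.0, 71.0]
beaker 0.7 [229, 149, 251, 171] [729.0, 350.0, 27.0]
beaker 0.22 [211, 176, 283, 217] [569.0, 301.0, 98.0]
oil_bottle_1 0.38 [203, 226, 214, 236] [438.0, 455.0, 52.0]
slides 0.59 [223, 231, 242, 241] [424.0, 371.0, 7.0]
dish 0.58 [431, 228, 455, 254] [415.0, -462.0, 10.0]
```

View pics/top0.png

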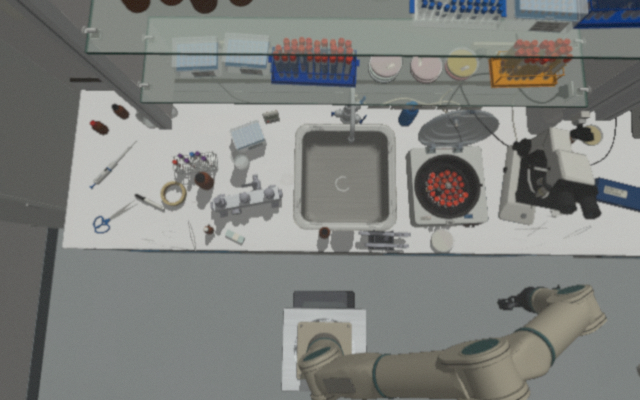

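View pics/side0.png

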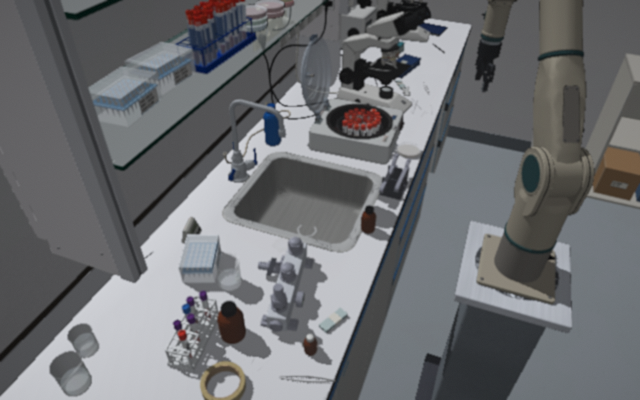

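Run:
```python
from h import *
T=np.load("top0.npz");S=np.load("side0.npz")
def crop(I,x0,x1,y0,y1): return cv2.resize(I[y0:y1,x0:x1],(400,300),interpolation=cv2.INTER_CUBIC)
a=np.vstack([np.hstack([crop(S["c"],235,335,240,345),crop(S["c"],350,430,145,205)]),np.hstack([crop(T["c"],200,300,155,230),crop(T["c"],340,420,210,270)])])
save(a,"crops.png")
def fit(name,w,lo,hi,box):
    p=w.reshape(-1,3); m=(p[:,2]>lo)&(p[:,2]<hi)&(p[:,0]>box[0])&(p[:,0]<box[1])&(p[:,1]>box[2])&(p[:,1]<box[3])
    q=p[m].astype(np.float32); 
    if len(q)<5: print(name,len(q)); return
    r=cv2.minAreaRect(q[:,:2]); print(name,len(q),"z",np.round(np.percentile(q[:,2],[5,50,95])),"mean",q.mean(0).round(1),"rect",np.round(r[0],1),np.round(r[1],1),round(r[2],1))
for n,w in(("top",T["w"]),("side",S["w"])):
    fit(n+" bar",w,50,66,(480,640,180,480))
    fit(n+" tops",w,66,140,(480,640,180,480))
    fit(n+" hose",w,112,150,(480,640,340,460))
    fit(n+" hose+nut",w,75,150,(480,640,340,460))
    fit(n+" capmid",w,80,150,(500,640,275,345))
    fit(n+" capend",w,80,150,(500,640,180,270))
    fit(n+" bench",w,-10,10,(350,700,150,550))
    fit(n+" spL",w,50,110,(415,470,-340,-80))
    fit(n+" spS",w,50,110,(350,412,-340,-80))
    fit(n+" rack",w,-5,30,(350,470,-300,-140))
    fit(n+" slides",w,6,30,(390,460,320,420))
    fit(n+" oil",w,20,80,(400,480,430,500))
    fit(n+" amber",w,40,130,(590,665,440,530))
    fit(n+" smallb",w,30,120,(400,470,-40,50))
    fit(n+" dish",w,5,30,(350,480,-530,-400))
```

```text
Traceback (most recent call last):
cv2.error: OpenCV(4.12.0) /io/opencv/modules/imgproc/src/convhull.cpp:143: error: (-215:Assertion failed) total >= 0 && (depth == CV_32F || depth == CV_32S) in function 'convexHull'
```

View pics/crops.png

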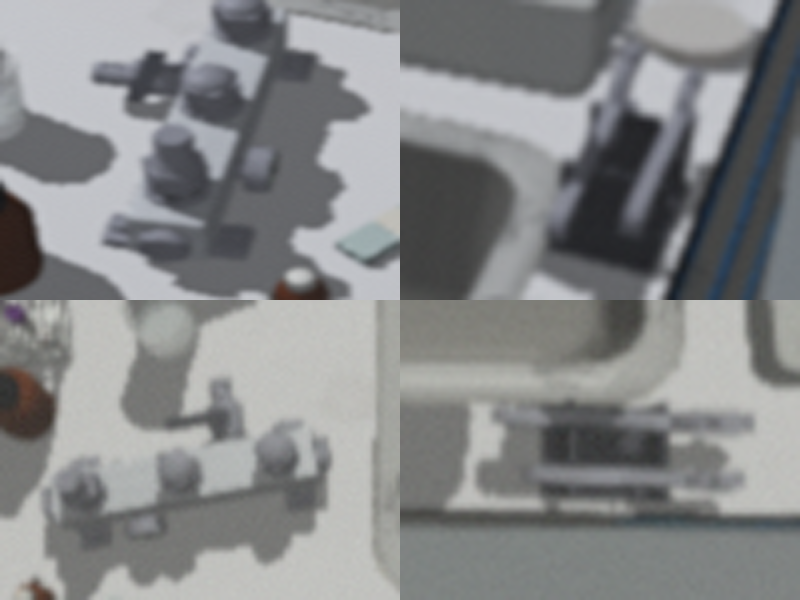

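```bash
cat > fit.py <<'E'
from h import *
def fit(name,w,lo,hi,box):
    p=w.reshape(-1,3); m=(p[:,2]>lo)&(p[:,2]<hi)&(p[:,0]>box[0])&(p[:,0]<box[1])&(p[:,1]>box[2])&(p[:,1]<box[3])
    q=p[m].astype(np.float32); 
    if len(q)<5: print(name,len(q)); return
    r=cv2.minAreaRect(np.ascontiguousarray(q[:,:2]))
    print(name,len(q),"z",np.round(np.percentile(q[:,2],[5,50,95])),"mean",q.mean(0).round(1),"rect",np.round(r[0],1),np.round(r[1],1),round(r[2],1))
E
python3 - <<'E'
from fit import *
T=np.load("top0.npz");S=np.load("side0.npz")
for n,w in(("top",T["w"]),("side",S["w"])):
    fit(n+" bar",w,50,66,(480,640,180,480))
    fit(n+" tops",w,66,140,(480,640,180,480))
    fit(n+" hose",w,112,150,(480,640,340,460))
    fit(n+" hose+nut",w,75,150,(480,640,340,460))
    fit(n+" capmid",w,80,150,(500,640,275,345))
    fit(n+" capend",w,80,150,(500,640,180,270))
    fit(n+" bench",w,-10,10,(350,700,150,550))
    fit(n+" spL",w,50,110,(415,470,-340,-80))
    fit(n+" spS",w,50,110,(350,412,-340,-80))
    fit(n+" rack",w,-5,30,(350,470,-300,-140))
    fit(n+" slides",w,6,30,(390,460,320,420))
    fit(n+" oil",w,20,80,(400,480,430,500))
    fit(n+" amber",w,40,130,(590,665,440,530))
    fit(n+" smallb",w,30,120,(400,470,-40,50))
    fit(n+" dish",w,5,30,(350,480,-530,-400))
E
```

```text
top bar 648 z [52. 59. 65.] mean [567.1 313.3  58.6] rect [573.3 329.3] [127.1 296.4] 1.4
top tops 390 z [ 68.  96. 130.] mean [576.6 340.5  94. ] rect [579.2 342.6] [278.5 109. ] 87.2
top hose 41 z [118. 130. 134.] mean [546.5 406.1 128.6] rect [547.6 406.9] [22.9 20.7] 12.2
top hose+nut 98 z [ 81. 102. 134.] mean [546.6 404.  108.7] rect [579. 434.] [118.6  38.6] 40.5
top capmid 83 z [ 87.  99. 105.] mean [564.9 313.9  97.3] rect [566.1 315.6] [36.5 38.7] 89.3
top capend 86 z [ 84.  99. 106.] mean [583.1 220.7  97.3] rect [584.5 221.9] [38.3 35.2] 74.6
top bench 6360 z [-7. -1.  6.] mean [516.7 346.7  -0.6] rect [532.8 350. ] [400.  334.2] 90.0
top spL 189 z [55. 64. 85.] mean [ 435.2 -220.9   66.7] rect [ 430.9 -220.5] [194.  34.] 88.1
top spS 163 z [58. 64. 76.] mean [ 392.5 -225.9   65. ] rect [ 394.3 -230.3] [162.4  30.5] 87.5
top rack 680 z [-4.  2. 10.] mean [ 418.2 -218.     2.6] rect [ 417.6 -219.9] [159.8 102.9] 90.0
top slides 121 z [ 7. 10. 17.] mean [423.  362.   10.6] rect [429.2 361.1] [79.1 67.1] 79.6
top oil 67 z [23. 45. 62.] mean [444.  457.1  44.9] rect [446.5 45
[... 1040 characters left out ...]
 rect [ 434.3 -218.7] [ 36.4 190.5] 1.1
side spS 195 z [53. 63. 75.] mean [ 393.4 -221.5   63.1] rect [ 395.9 -227.4] [163.1  31.9] 89.9
side rack 577 z [-3.  3. 25.] mean [ 411.2 -192.7    5.4] rect [ 418.  -219.5] [158.6 104.3] 89.8
side slides 293 z [ 7. 11. 15.] mean [424.9 362.4  11.3] rect [423.8 365.6] [61.  83.7] 6.8
side oil 207 z [24. 45. 63.] mean [444.7 466.1  44.5] rect [446.8 461.1] [32.4 33.6] 40.6
side amber 743 z [ 46.  81. 112.] mean [632.3 494.5  81.4] rect [636.6 490.2] [61.6 49.8] 30.8
side smallb 269 z [34. 62. 90.] mean [438.4  16.3  62. ] rect [440.1  11.1] [44.8 38.8] 8.1
side dish 328 z [ 8. 15. 21.] mean [ 420.3 -454.6   15.3] rect [ 423.4 -468.4] [100.  123.5] 1.9
```

The top view shows the manifold around (245,200), with the hose tail at its left end near (221,200). The rack is at (380,242): the large spanner is the far one at row 234, the small one is near at row 246, and both jaws point right. The side view confirms the hose tail at (277,297), with the valve on the far face.

```bash
R='{"delta_pos":[2.5,2.5,0],"yaw":0}'
python3 -m handwheel '[{"delta_pos":[2.5,2.5,0],"yaw":0},{"delta_pos":[2.5,2.5,0],"yaw":0},{"delta_pos":[2.5,2.5,0],"yaw":0},{"delta_pos":[2.5,2.5,0],"yaw":0},{"delta_pos":[2.5,2.5,0],"yaw":0},{"delta_pos":[2.5,2.5,0],"yaw":0},{"delta_pos":[2.5,2.5,0],"yaw":0},{"delta_pos":[2.5,2.5,0],"yaw":0}]' 1
python3 -m handwheel '[{"delta_pos":[0.56,3.5,0],"yaw":0},{"delta_pos":[0.56,3.5,0],"yaw":0},{"delta_pos":[0.56,3.5,0],"yaw":0},{"delta_pos":[0.56,3.5,0],"yaw":0}]'
python3 - <<'E'
from h import *
print(status.read_state()["qpos"].round(3))
for f in("side0","top0"):
    p=np.load(f+".npz")["w"].reshape(-1,3)
    for nm,c in(("nut",(547.7,408)),("mid",(565.5,316.5)),("end",(584,223))):
        d=p[:,:2]-c; r=np.hypot(*d.T); m=(p[:,2]>75)&(p[:,2]<96)&(r<26)&(r>13); d=d[m]
        best=[]
        for yaw in np.arange(0,60,3):
            a=np.deg2rad(yaw)+np.arange(6)*np.pi/3
            N=np.stack([np.cos(a),np.sin(a)])
            for dx in np.arange(-4,4.1,1):
                for dy in np.arange(-4,4.1,1):
                    e=((d-[dx,dy])@N).max(1)-18
                    best.append((np.minimum(abs(e),4).mean().round(3),int(yaw),dx,dy))
        best.sort(); print(f,nm,m.sum(),best[:3],[min(b[0] for b in best if b[1]==y).item() for y in range(0,60,6)])
E
```

```text
clock: 2.12
eef_pos: [425.1, -408.9, 231.5]
tool_rot: [3.141, -0.0, 0.352]
force: [-0.5, -0.6, -0.4]
width: 84.9
gripper_force: 0.0
clock: 2.45
eef_pos: [446.6, -268.5, 231.4]
tool_rot: [3.141, -0.0, 0.352]
force: [0.4, 0.7, 0.3]
width: 85.5
gripper_force: 0.0
[ 0.468  0.444  0.028  1.875 -0.016  0.822 -0.715]
side0 nut 96 [(np.float64(0.839), 42, np.float64(1.0), np.float64(-2.0)), (np.float64(0.854), 45, np.float64(1.0), np.float64(-2.0)), (np.float64(0.867), 39, np.float64(1.0), np.float64(-2.0))] [1.38, 1.444, 1.408, 1.376, 1.228, 1.025, 0.878, 0.839, 0.937, 1.178]
side0 mid 86 [(np.float64(0.991), 33, np.float64(2.0), np.float64(-3.0)), (np.float64(1.017), 30, np.float64(2.0), np.float64(-3.0)), (np.float64(1.029), 33, np.float64(2.0), np.float64(-4.0))] [1.528, 1.563, 1.477, 1.288, 1.11, 1.017, 1.055, 1.191, 1.339, 1.467]
side0 end 97 [(np.float64(1.045), 48, np.float64(2.0), np.float64(-3.0)), (np.float64(1.067), 45, np.float64(2.0), np.float64(-3.0)), (np.float64(1.069), 51, np.float64(2.0), np.float64(-3.0))] [1.255, 1.442, 1.604, 1.646, 1.523, 1.383, 1.287, 1.132, 1.045, 1.134]
top0 nut 28 [(np.float64(1.192), 42, np.float64(0.0), np.float64(1.0)), (np.float64(1.227), 45, np.float64(0.0), np.float64(1.0)), (np.float64(1.254), 39, np.float64(0.0), np.float64(1.0))] [1.682, 1.72, 1.742, 1.792, 1.677, 1.473, 1.315, 1.192, 1.333, 1.521]
top0 mid 29 [(np.float64(1.257), 33, np.float64(1.0), np.float64(-1.0)), (np.float64(1.287), 30, np.float64(1.0), np.float64(-1.0)), (np.float64(1.313), 36, np.float64(1.0), np.float64(-1.0))] [1.689, 1.683, 1.641, 1.594, 1.455, 1.287, 1.313, 1.338, 1.436, 1.549]
top0 end 30 [(np.float64(1.018), 48, np.float64(1.0), np.float64(0.0)), (np.float64(1.027), 51, np.float64(1.0), np.float64(0.0)), (np.float64(1.077), 54, np.float64(1.0), np.float64(0.0))] [1.137, 1.3, 1.415, 1.501, 1.509, 1.486, 1.386, 1.157, 1.018, 1.077]
```

```bash
python3 -m handwheel '[{"delta_pos":[0.56,3.75,0],"yaw":0.051},{"delta_pos":[0.56,3.75,0],"yaw":0.051},{"delta_pos":[0.56,3.75,0],"yaw":0.051},{"delta_pos":[0.56,3.75,0],"yaw":0.051},{"delta_pos":[0.56,3.75,0],"yaw":0.051},{"delta_pos":[0.56,3.75,0],"yaw":0.051},{"delta_pos":[0.56,3.75,0],"yaw":0.051},{"delta_pos":[0.56,3.75,0],"yaw":0.051},{"delta_pos":[0.56,3.75,0],"yaw":0.051}]' 1
python3 -m handwheel '[{"delta_pos":[0.56,3.75,0],"yaw":0.051},{"delta_pos":[0.56,3.75,0],"yaw":0.051},{"delta_pos":[0.56,3.75,0],"yaw":0.051},{"delta_pos":[0.56,3.75,0],"yaw":0.051},{"delta_pos":[0.56,3.75,0],"yaw":0.051},{"delta_pos":[0.56,3.75,0],"yaw":0.051},{"delta_pos":[0.56,3.75,0],"yaw":0.051},{"delta_pos":[0.56,3.75,0],"yaw":0.051},{"delta_pos":[0.56,3.75,0],"yaw":0.051},{"delta_pos":[0,0,0],"yaw":0}]'
python3 -c "
from h import *
print(status.read_state()['qpos'].round(3))"
```

```text
clock: 3.2
eef_pos: [497.0, 69.1, 231.7]
tool_rot: [3.141, -0.001, 0.813]
force: [0.9, -0.9, 0.7]
width: 85.3
gripper_force: 0.0
clock: 4.03
eef_pos: [544.8, 414.9, 230.8]
tool_rot: [-3.138, -0.008, 1.28]
force: [-1.0, 1.6, 0.8]
width: 85.2
gripper_force: 0.0
[-0.543  0.69  -0.264  1.407  0.183  1.063 -1.128]
```

```bash
python3 -m handwheel '[{"delta_pos":[0,0,0],"yaw":0},{"delta_pos":[0,0,0],"yaw":0},{"delta_pos":[0,0,0],"yaw":0}]' 1
```

```text
clock: 4.28
eef_pos: [547.8, 402.8, 231.3]
tool_rot: [3.141, 0.001, 1.268]
force: [0.2, -0.5, -0.2]
width: 85.2
gripper_force: 0.0
```

```bash
python3 -m handwheel '[{"delta_pos":[0,0.25,-2],"yaw":0},{"delta_pos":[0,0.2,-3],"yaw":0},{"delta_pos":[0,0,-3],"yaw":0},{"delta_pos":[0,0,-3],"yaw":0},{"delta_pos":[0,0,-2.5],"yaw":0},{"delta_pos":[0,0,-1.6],"yaw":0},{"delta_pos":[0,0,-0.8],"yaw":0},{"delta_pos":[0,0,0],"yaw":0},{"delta_pos":[0,0,0],"yaw":0}]' 1
python3 -m handwheel '[{"delta_pos":[0,0,0],"yaw":0},{"delta_pos":[0,0,0],"yaw":0},{"delta_pos":[0,0,0],"yaw":0},{"delta_pos":[0,0,0],"yaw":0},{"delta_pos":[0,0,0],"yaw":0},{"delta_pos":[0,0,0],"yaw":0},{"delta_pos":[0,0,0],"yaw":0}]' -1
python3 -c "
from h import *
s=status.read_state();print(s['qpos'].round(3),s['torque'])"
```

```text
clock: 5.03
eef_pos: [548.0, 408.7, 73.1]
tool_rot: [3.141, -0.0, 1.269]
force: [0.0, 1.3, -0.9]
width: 85.5
gripper_force: 0.0
clock: 5.62
eef_pos: [551.5, 408.6, 74.6]
tool_rot: [3.135, -0.003, 1.267]
force: [4.4, -2.2, 5.1]
width: 35.1
gripper_force: 60.4
[-0.56   0.863 -0.216  1.528  0.242  0.77  -1.179] [-0.424124   -0.9896866  -0.27990862]
```

```bash
cat > st.py <<'E'
from h import *
s=status.read_state();print("q7",s['qpos'][6].round(3),"tauz",s['torque'].round(2),"yaw",s["tool_rot"][2].round(3))
E
python3 -m handwheel '[{"delta_pos":[0.3,-0.1,0],"yaw":0},{"delta_pos":[0,0,0],"yaw":0},{"delta_pos":[0,0,0],"yaw":0}]' -1; python3 st.py
python3 -m handwheel '[{"delta_pos":[0,0,-0.01],"yaw":-0.08},{"delta_pos":[0,0,-0.01],"yaw":-0.08},{"delta_pos":[0,0,-0.01],"yaw":-0.08},{"delta_pos":[0,0,-0.01],"yaw":-0.08}]' -1; python3 st.py
python3 -m handwheel '[{"delta_pos":[0,0,-0.01],"yaw":-0.08},{"delta_pos":[0,0,-0.01],"yaw":-0.08},{"delta_pos":[0,0,-0.01],"yaw":-0.08},{"delta_pos":[0,0,0],"yaw":0},{"delta_pos":[0,0,0],"yaw":0},{"delta_pos":[0,0,0],"yaw":0}]' -1; python3 st.py
```

```text
clock: 5.87
eef_pos: [551.6, 408.7, 74.5]
tool_rot: [3.139, -0.002, 1.268]
force: [-0.8, -1.0, 7.9]
width: 34.8
gripper_force: 60.9
q7 -1.175 tauz [-0.32 -0.02 -0.28] yaw 1.268
clock: 6.2
eef_pos: [552.1, 408.3, 74.2]
tool_rot: [3.139, -0.003, 0.947]
force: [0.7, -2.2, 7.8]
width: 35.1
gripper_force: 58.5
q7 -1.423 tauz [-0.49 -0.18  0.33] yaw 0.947
clock: 6.7
eef_pos: [552.5, 408.0, 73.9]
tool_rot: [3.139, -0.004, 0.709]
force: [1.6, -1.4, 8.4]
width: 34.9
gripper_force: 60.1
q7 -1.603 tauz [-0.61 -0.32  0.01] yaw 0.709
```

```bash
for i in 1; do
python3 -m handwheel '[{"delta_pos":[0,0,-0.01],"yaw":-0.05},{"delta_pos":[0,0,0],"yaw":-0.05},{"delta_pos":[0,0,-0.01],"yaw":-0.05},{"delta_pos":[0,0,0],"yaw":0}]' -1; python3 st.py
python3 -m handwheel '[{"delta_pos":[0,0,0],"yaw":-0.04},{"delta_pos":[0,0,0],"yaw":-0.04},{"delta_pos":[0,0,0],"yaw":0}]' -1; python3 st.py
done | grep -v -e clock -e force -e width
```

```text
eef_pos: [552.6, 407.7, 73.8]
tool_rot: [3.139, -0.004, 0.558]
q7 -1.718 tauz [-0.67 -0.26  0.13] yaw 0.558
eef_pos: [552.7, 407.6, 73.7]
tool_rot: [3.139, -0.004, 0.478]
q7 -1.779 tauz [-0.75 -0.34  0.19] yaw 0.478
```

```bash
cat > chk.py <<'E'
from h import *
import sys
s=status.read_state();print("tz",s['torque'][2].round(2),"yaw",s["tool_rot"][2].round(3),"t",s["clock"]); sys.exit(int(s['torque'][2]>0.55))
E
python3 -m handwheel '[{"delta_pos":[0,0,0],"yaw":-0.03},{"delta_pos":[0,0,0],"yaw":0}]' -1 >/dev/null; python3 chk.py && 
python3 -m handwheel '[{"delta_pos":[0,0,0],"yaw":-0.03},{"delta_pos":[0,0,0],"yaw":0}]' -1 >/dev/null; python3 chk.py && 
python3 -m handwheel '[{"delta_pos":[0,0,0],"yaw":-0.03},{"delta_pos":[0,0,0],"yaw":0}]' -1 >/dev/null; python3 chk.py && 
python3 -m handwheel '[{"delta_pos":[0,0,0],"yaw":-0.03},{"delta_pos":[0,0,0],"yaw":0}]' -1 >/dev/null; python3 chk.py && 
python3 -m handwheel '[{"delta_pos":[0,0,0],"yaw":-0.03},{"delta_pos":[0,0,0],"yaw":0}]' -1 >/dev/null; python3 chk.py && 
python3 -m handwheel '[{"delta_pos":[0,0,-0.01],"yaw":-0.03},{"delta_pos":[0,0,0],"yaw":0}]' -1 >/dev/null; python3 chk.py && 
python3 -m handwheel '[{"delta_pos":[0,0,0],"yaw":-0.03},{"delta_pos":[0,0,0],"yaw":0}]' -1 >/dev/null; python3 chk.py && 
python3 -m handwheel '[{"delta_pos":[0,0,0],"yaw":-0.03},{"delta_pos":[0,0,0],"yaw":0}]' -1 ; python3 chk.py
```

```text
tz 0.23 yaw 0.449 t 7.45
tz 0.24 yaw 0.419 t 7.6167
tz 0.29 yaw 0.389 t 7.7833
tz 0.23 yaw 0.359 t 7.95
tz 0.21 yaw 0.329 t 8.1167
tz 0.19 yaw 0.299 t 8.2833
tz 0.22 yaw 0.269 t 8.45
clock: 8.62
eef_pos: [552.9, 407.2, 73.5]
tool_rot: [3.14, -0.004, 0.239]
force: [2.1, -3.6, 7.5]
width: 35.0
gripper_force: 59.0
tz 0.21 yaw 0.239 t 8.6167
```

```bash
go(){ python3 chk.py; }
python3 -m handwheel '[{"delta_pos":[0,0,0],"yaw":-0.03},{"delta_pos":[0,0,0],"yaw":0}]' -1 >/dev/null; python3 chk.py && 
python3 -m handwheel '[{"delta_pos":[0,0,0],"yaw":-0.03},{"delta_pos":[0,0,0],"yaw":0}]' -1 >/dev/null; python3 chk.py && 
python3 -m handwheel '[{"delta_pos":[0,0,0],"yaw":-0.03},{"delta_pos":[0,0,0],"yaw":0}]' -1 >/dev/null; python3 chk.py && 
python3 -m handwheel '[{"delta_pos":[0,0,-0.01],"yaw":-0.03},{"delta_pos":[0,0,0],"yaw":0}]' -1 >/dev/null; python3 chk.py && 
python3 -m handwheel '[{"delta_pos":[0,0,0],"yaw":-0.03},{"delta_pos":[0,0,0],"yaw":0}]' -1 >/dev/null; python3 chk.py && 
python3 -m handwheel '[{"delta_pos":[0,0,0],"yaw":-0.03},{"delta_pos":[0,0,0],"yaw":0}]' -1 >/dev/null; python3 chk.py && 
python3 -m handwheel '[{"delta_pos":[0,0,-0.01],"yaw":-0.03},{"delta_pos":[0,0,0],"yaw":0}]' -1 >/dev/null; python3 chk.py && 
python3 -m handwheel '[{"delta_pos":[0,0,0],"yaw":-0.03},{"delta_pos":[0,0,0],"yaw":0}]' -1 >/dev/null; python3 chk.py && 
python3 -m handwheel '[{"delta_pos":[0,0,0],"yaw":-0.03},{"delta_pos":[0,0,0],"yaw":0}]' -1 >/dev/null; python3 chk.py && 
python3 -m handwheel '[{"delta_pos":[0,0,0],"yaw":-0.03},{"delta_pos":[0,0,0],"yaw":0}]' -1 ; python3 chk.py
```

```text
tz 0.26 yaw 0.209 t 8.7833
tz 0.2 yaw 0.179 t 8.95
tz 0.15 yaw 0.149 t 9.1167
tz 0.21 yaw 0.119 t 9.2833
tz 0.26 yaw 0.088 t 9.45
tz 0.21 yaw 0.059 t 9.6167
tz 0.26 yaw 0.028 t 9.7833
tz 0.22 yaw -0.001 t 9.95
tz 0.22 yaw -0.032 t 10.1167
clock: 10.28
eef_pos: [552.9, 406.5, 73.2]
tool_rot: [3.141, -0.005, -0.062]
force: [1.8, -4.1, 6.8]
width: 35.1
gripper_force: 59.0
tz 0.24 yaw -0.062 t 10.2833
```

```bash
python3 -m handwheel '[{"delta_pos":[0,0,0],"yaw":-0.03},{"delta_pos":[0,0,0],"yaw":0}]' -1 >/dev/null; python3 chk.py && 
python3 -m handwheel '[{"delta_pos":[0,0,0],"yaw":-0.03},{"delta_pos":[0,0,0],"yaw":0}]' -1 >/dev/null; python3 chk.py && 
python3 -m handwheel '[{"delta_pos":[0,0,0],"yaw":-0.03},{"delta_pos":[0,0,0],"yaw":0}]' -1 >/dev/null; python3 chk.py && 
python3 -m handwheel '[{"delta_pos":[0,0,-0.01],"yaw":-0.03},{"delta_pos":[0,0,0],"yaw":0}]' -1 >/dev/null; python3 chk.py && 
python3 -m handwheel '[{"delta_pos":[0,0,0],"yaw":-0.03},{"delta_pos":[0,0,0],"yaw":0}]' -1 >/dev/null; python3 chk.py && 
python3 -m handwheel '[{"delta_pos":[0,0,0],"yaw":-0.03},{"delta_pos":[0,0,0],"yaw":0}]' -1 >/dev/null; python3 chk.py ; python3 st.py
```

```text
tz 0.79 yaw -0.09 t 10.45
tz 0.79 yaw -0.09 t 10.45
tz 0.79 yaw -0.09 t 10.45
tz 0.79 yaw -0.09 t 10.45
tz 0.79 yaw -0.09 t 10.45
tz 0.79 yaw -0.09 t 10.45
q7 -2.207 tauz [-1.1  -0.39  0.79] yaw -0.09
```

```bash
python3 -m handwheel '[{"delta_pos":[0,0,0],"yaw":0},{"delta_pos":[0,0,0],"yaw":0},{"delta_pos":[0,0,0],"yaw":0},{"delta_pos":[0,0,0],"yaw":0}]' 1
python3 -m handwheel '[{"delta_pos":[0,0,2],"yaw":0},{"delta_pos":[0,0,3],"yaw":0},{"delta_pos":[0,0,3],"yaw":0},{"delta_pos":[0,0,3],"yaw":0},{"delta_pos":[0,0,3],"yaw":0},{"delta_pos":[0,0,1.5],"yaw":0.08}]'
python3 - <<'E'
from h import *
P={f:np.load(f+"0.npz")["w"].reshape(-1,3) for f in("side","top")}
for f,p in P.items():
    for nm,x0,x1 in(("L",418,455),("S",372,410)):
        # handle tops
        m=(p[:,2]>55)&(p[:,2]<70)&(p[:,0]>x0)&(p[:,0]<x1)&(p[:,1]>-260)&(p[:,1]<-125)
        q=p[m]; k=np.polyfit(q[:,1],q[:,0],1); print(f,nm,m.sum(),"x at y=-220:",np.polyval(k,-220).round(1),"slope",k[0].round(4),"z",np.median(q[:,2]))
        m=(p[:,2]>50)&(p[:,2]<100)&(p[:,0]>x0-5)&(p[:,0]<x1+5)&(p[:,1]>-345)&(p[:,1]<-60)
        print("  y ext",np.percentile(p[m,1],[0,1,99,100]).round(1), "head z>72 y", np.percentile(p[m&(p[:,2]>72),1],[2,50,98]).round(1))
    # grid of height for region
    print(f,"cols y=80..340 step20; rows x=380..520")
    for x in range(370,541,20):
        print(x,[int(np.nan_to_num(np.median(p[(abs(p[:,0]-x)<8)&(abs(p[:,1]-y)<8),2]),nan=-99)) for y in range(80,361,20)])
E
```

```text
clock: 10.78
eef_pos: [549.5, 408.9, 70.8]
tool_rot: [-3.141, 0.001, -0.09]
force: [0.6, -0.1, 0.1]
width: 81.1
gripper_force: 0.0
clock: 11.28
eef_pos: [551.2, 409.6, 230.1]
tool_rot: [-3.138, -0.004, -0.009]
force: [0.3, 0.8, 0.8]
width: 85.2
gripper_force: 0.0
side L 150 x at y=-220: 434.8 slope 0.0406 z 62.85697175418187
  y ext [-313.9 -312.  -125.1 -123.3] head z>72 y [-313.9 -283.7 -265.1]
side S 122 x at y=-220: 393.5 slope 0.002 z 62.96308374043031
  y ext [-308.9 -300.2 -148.6 -145.9] head z>72 y [-308.1 -289.9 -277.5]
side cols y=80..340 step20; rows x=380..520
370 [-271, -256, -269, -281, -306, -288, -292, -292, -257, -211, -170, -146, -192, -111, -145]
390 [0, 0, 0, 0, 0, 0, 0, 0, 0, -1, 0, 0, 0, 1, 1]
410 [0, 0, 0, 0, 0, 0, 0, 0, 0, 0, 0, 0, 1, 9, 5]
430 [0, 0, 0, 0, 0, 0, 0, 0, 0, -1, -1, 0, 0, 9, 12]
450 [0, 0, 0, -1, 0, 0, 0, 0, 0, 0, 0, 0, 0, -1, 0]
470 [2, 2, 0, 0, 0, 0, 0, 0, -1, 0, 0, 0, 0, 0, 0]
490 [0, 3, 1, 0, 0, 0, 0, 0, 0, 0, 0, 0, 0, -1, 0]
510 [-99, 1, 2, 0, -1, 0, 0, 0, 0, 0, 0, 0, 0, 1, 37]
530 [-99, 1, 2, 0, 1, 0, 0, 0, 0, 0, 0, 0, -99, 51, 34]
top L 12
[... 181 characters left out ...]
3525039
  y ext [-311.6 -309.5 -149.5 -148.9] head z>72 y [-307.9 -290.8 -279.3]
top cols y=80..340 step20; rows x=380..520
370 [-346, -351, -426, -370, -192, -382, -396, -396, -404, -411, -204, -6, -14, -16, -25]
390 [0, -2, 0, 1, 0, 0, -1, 1, 0, 0, 0, 0, 0, 0, -2]
410 [0, -1, -1, -2, 0, -3, -1, -2, -1, -1, 0, -1, 1, 8, 9]
430 [0, -1, -1, -3, 0, -1, -2, 0, -2, 0, -1, -1, 0, 1, 11]
450 [-1, -1, 0, 0, 0, 1, 0, 0, -2, 0, -1, 0, -1, -1, -2]
470 [4, 1, 1, 0, 0, 0, 0, 0, 0, -1, -3, 1, 0, 0, -1]
490 [0, 2, 1, 0, 0, 0, -1, -2, -1, -1, 0, -1, -1, -2, -1]
510 [-134, 0, 3, 1, -2, 0, -1, -1, -1, 0, -1, 0, 0, 11, 47]
530 [-144, -48, 1, 2, 0, 0, -1, 0, 0, -2, 1, 0, -1, 30, 52]
  return _methods._mean(a, axis=axis, dtype=dtype,
  ret = ret.dtype.type(ret / rcount)
```

```bash
python3 -m handwheel '[{"delta_pos":[-0.64,-2,0],"yaw":0.085},{"delta_pos":[-0.64,-3.6,0],"yaw":0.085},{"delta_pos":[-0.64,-3.6,0],"yaw":0.085},{"delta_pos":[-0.64,-3.6,0],"yaw":0.085},{"delta_pos":[-0.64,-3.6,0],"yaw":0.085},{"delta_pos":[-0.64,-3.6,0],"yaw":0.085},{"delta_pos":[-0.64,-3.6,0],"yaw":0.085},{"delta_pos":[-0.64,-3.6,0],"yaw":0.085},{"delta_pos":[-0.64,-3.6,0],"yaw":0.085},{"delta_pos":[-0.64,-3.6,0],"yaw":0.085}]' -0.25
python3 -m handwheel '[{"delta_pos":[-0.64,-3.6,0],"yaw":0.085},{"delta_pos":[-0.64,-3.6,0],"yaw":0.085},{"delta_pos":[-0.64,-3.6,0],"yaw":0.085},{"delta_pos":[-0.64,-3.6,0],"yaw":0.085},{"delta_pos":[-0.64,-3.6,0],"yaw":0.085},{"delta_pos":[-0.64,-3.6,0],"yaw":0.085},{"delta_pos":[-0.64,-3.6,0],"yaw":0.085},{"delta_pos":[-0.64,-2.2,0],"yaw":0.05},{"delta_pos":[0,0,0],"yaw":0},{"delta_pos":[0,0,0],"yaw":0}]'
python3 -m handwheel '[{"delta_pos":[0,0,0],"yaw":0},{"delta_pos":[0,0,0],"yaw":0}]'
python3 st.py
```

```text
clock: 12.12
eef_pos: [485.5, 63.0, 226.2]
tool_rot: [-3.141, -0.0, 0.845]
force: [-0.7, -0.7, -0.7]
width: 32.1
gripper_force: 0.0
clock: 12.95
eef_pos: [434.4, -210.8, 226.0]
tool_rot: [-3.141, -0.0, 1.481]
force: [-0.0, 0.6, -1.0]
width: 32.0
gripper_force: 0.0
clock: 13.12
eef_pos: [435.5, -208.0, 226.1]
tool_rot: [3.141, -0.001, 1.487]
force: [0.8, -0.8, -1.0]
width: 32.0
gripper_force: 0.0
q7 0.182 tauz [0.04 0.02 0.01] yaw 1.487
```

```bash
python3 -m handwheel '[{"delta_pos":[0.12,-1.0,-2],"yaw":0.063},{"delta_pos":[0,-0.7,-3],"yaw":0},{"delta_pos":[0,0,-3],"yaw":0},{"delta_pos":[0,0,-3],"yaw":0},{"delta_pos":[0,0,-2.5],"yaw":0},{"delta_pos":[0,0,-2],"yaw":0},{"delta_pos":[0,0,-1.5],"yaw":0},{"delta_pos":[0,0,0],"yaw":0}]' -0.25
python3 -m handwheel '[{"delta_pos":[0,0,-1],"yaw":0},{"delta_pos":[0,0,-0.8],"yaw":0},{"delta_pos":[0,0,0],"yaw":0},{"delta_pos":[0,0,0],"yaw":0}]' -0.25
python3 -m handwheel '[{"delta_pos":[0,0,0],"yaw":0},{"delta_pos":[0,0,0],"yaw":0},{"delta_pos":[0,0,0],"yaw":0},{"delta_pos":[0,0,0],"yaw":0}]' -1
python3 st.py
```

```text
clock: 13.78
eef_pos: [435.2, -224.2, 53.6]
tool_rot: [-3.137, -0.003, 1.551]
force: [-0.4, 0.1, 0.0]
width: 32.2
gripper_force: 0.0
clock: 14.12
eef_pos: [436.4, -226.5, 38.3]
tool_rot: [3.141, 0.0, 1.548]
force: [-0.8, 0.4, 0.7]
width: 32.1
gripper_force: 0.0
clock: 14.45
eef_pos: [437.6, -227.0, 39.0]
tool_rot: [3.139, 0.001, 1.548]
force: [2.9, 1.0, 6.4]
width: 11.2
gripper_force: 60.0
q7 0.166 tauz [ 0.15 -0.33 -0.09] yaw 1.548
```

```bash
python3 -m handwheel '[{"delta_pos":[0,0,1],"yaw":0},{"delta_pos":[0,0,2],"yaw":0},{"delta_pos":[0,0,3],"yaw":0},{"delta_pos":[0,0,3],"yaw":0},{"delta_pos":[0,0,3],"yaw":0},{"delta_pos":[0,0,3],"yaw":0},{"delta_pos":[0,0,1],"yaw":0},{"delta_pos":[0,0,0],"yaw":0}]' -1
python3 -m handwheel '[{"delta_pos":[0,1.5,0],"yaw":0},{"delta_pos":[-0.1,3,0],"yaw":0},{"delta_pos":[-0.2,3,0],"yaw":0},{"delta_pos":[-0.2,3,0],"yaw":0},{"delta_pos":[-0.2,3,0],"yaw":0},{"delta_pos":[-0.2,3,0],"yaw":0},{"delta_pos":[-0.2,3,0],"yaw":0},{"delta_pos":[-0.2,3,0],"yaw":0},{"delta_pos":[-0.2,3,0],"yaw":0}]' -1
python3 -m handwheel '[{"delta_pos":[-0.2,3,0],"yaw":0},{"delta_pos":[-0.2,3,0],"yaw":0},{"delta_pos":[-0.2,3,0],"yaw":0},{"delta_pos":[0,3,0],"yaw":0},{"delta_pos":[0,3,0],"yaw":0},{"delta_pos":[0,2.4,0],"yaw":0},{"delta_pos":[0,1,0],"yaw":0},{"delta_pos":[0,0,0],"yaw":0},{"delta_pos":[0,0,0],"yaw":0},{"delta_pos":[0,0,0],"yaw":0}]' -1
python3 - <<'E'
from h import *
p=get_image("side"); save(cv2.resize(p["color"][130:400,200:520],(800,600)),"s1.png")
E
python3 st.py
```

```text
clock: 15.12
eef_pos: [436.5, -227.3, 200.7]
tool_rot: [3.139, 0.002, 1.547]
force: [-0.1, -0.5, -4.2]
width: 10.9
gripper_force: 60.4
clock: 15.87
eef_pos: [418.9, 29.1, 196.8]
tool_rot: [-3.137, 0.001, 1.548]
force: [1.1, 0.8, -3.6]
width: 10.9
gripper_force: 60.2
clock: 16.7
eef_pos: [414.5, 209.9, 197.3]
tool_rot: [-3.139, 0.003, 1.546]
force: [0.7, -0.2, -4.1]
width: 10.5
gripper_force: 60.2
q7 -0.726 tauz [-0.03  0.08 -0.02] yaw 1.545
```

View pics/s1.png

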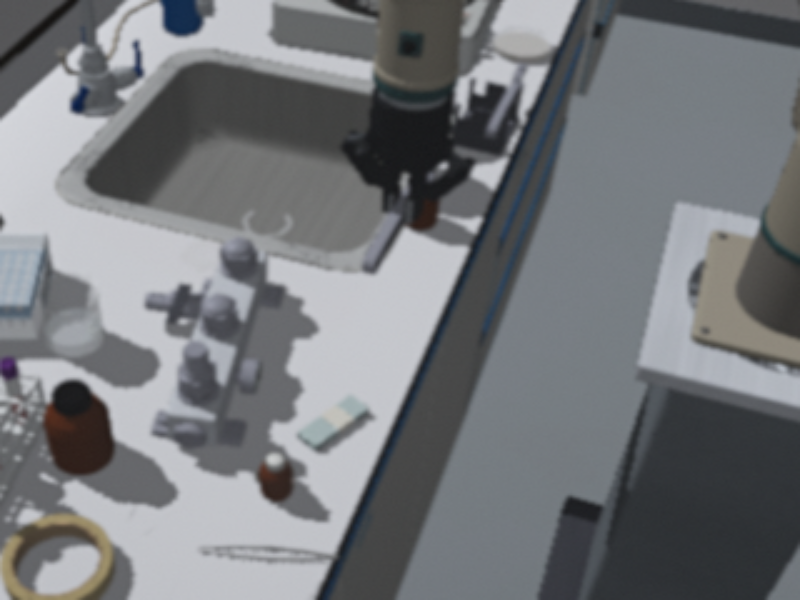

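The picture shows the large spanner held on edge below the gripper at (390,235), tail toward the camera, with clear worktop beneath. The small spanner is still in the rack at (505,105).

```bash
python3 -m handwheel '[{"delta_pos":[0.2,0,-2],"yaw":0.02},{"delta_pos":[0,0,-3],"yaw":0},{"delta_pos":[0,0,-3],"yaw":0},{"delta_pos":[0,0,-3],"yaw":0},{"delta_pos":[0,0,-3],"yaw":0},{"delta_pos":[0,0,-1.8],"yaw":0},{"delta_pos":[0,0,-0.8],"yaw":0},{"delta_pos":[0,0,0],"yaw":0},{"delta_pos":[0,0,0],"yaw":0}]' -1
python3 -m handwheel '[{"delta_pos":[0,0,-0.3],"yaw":0},{"delta_pos":[0,0,-0.2],"yaw":0},{"delta_pos":[0,0,0],"yaw":0},{"delta_pos":[0,0,0],"yaw":0}]' -1
python3 st.py
```

```text
clock: 17.5
eef_pos: [417.6, 211.7, 32.5]
tool_rot: [3.141, 0.0, 1.567]
force: [0.3, 1.2, -3.4]
width: 10.8
gripper_force: 60.1
clock: 17.83
eef_pos: [417.6, 212.4, 27.7]
tool_rot: [3.141, -0.001, 1.568]
force: [-0.7, -0.6, -3.2]
width: 11.0
gripper_force: 60.1
q7 -0.846 tauz [ 0.01  0.01 -0.03] yaw 1.568
```

```bash
python3 -m handwheel '[{"delta_pos":[0,0,-0.2],"yaw":0},{"delta_pos":[0,0,-0.2],"yaw":0},{"delta_pos":[0,0,0],"yaw":0},{"delta_pos":[0,0,0],"yaw":0}]' -1
python3 -m handwheel '[{"delta_pos":[0,0,0],"yaw":0},{"delta_pos":[0,0,0],"yaw":0},{"delta_pos":[0,0,0],"yaw":0},{"delta_pos":[0,0,0],"yaw":0},{"delta_pos":[0,0,0],"yaw":0}]' 1
python3 -m handwheel '[{"delta_pos":[0,0,2],"yaw":0},{"delta_pos":[0,0,3],"yaw":0},{"delta_pos":[0,0,2],"yaw":0},{"delta_pos":[0,-2.5,0],"yaw":0},{"delta_pos":[0,-2,0],"yaw":0},{"delta_pos":[0,0,0],"yaw":0},{"delta_pos":[0,0,0],"yaw":0}]' 1
python3 - <<'E'
from fit import *
p=get_image("side"); w=cloud(p); fit("sp",w,5,80,(400,500,100,330)); save(cv2.resize(p["color"][180:330,260:460],(800,600)),"s2.png")
E
python3 st.py
```

```text
clock: 18.17
eef_pos: [417.1, 212.2, 23.0]
tool_rot: [-3.141, 0.0, 1.568]
force: [-0.5, -1.0, -3.9]
width: 10.7
gripper_force: 60.1
clock: 18.58
eef_pos: [417.4, 212.4, 23.3]
tool_rot: [3.141, -0.0, 1.568]
force: [0.2, -0.3, 0.7]
width: 70.5
gripper_force: 0.0
clock: 19.17
eef_pos: [417.3, 166.2, 93.3]
tool_rot: [3.141, 0.0, 1.565]
force: [-0.5, -0.4, -0.2]
width: 85.4
gripper_force: 0.0
sp 470 z [ 8. 31. 67.] mean [416.1 222.6  33.3] rect [428.9 210. ] [ 86.6 241.2] 16.9
q7 -0.767 tauz [ 0.04 -0.02 -0.02] yaw 1.567
```

View pics/s2.png

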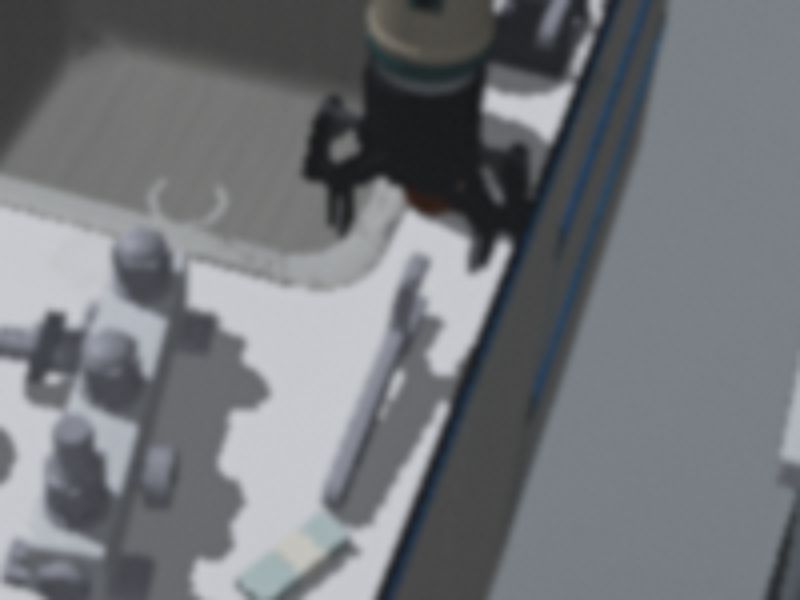

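The spanner stands on edge, head at (410,290) and tail at (335,500), just clear of the slides. It now has to be tipped toward the manifold side.

```bash
python3 -m handwheel '[{"delta_pos":[0,0,-2],"yaw":0},{"delta_pos":[0,0,-2.5],"yaw":0},{"delta_pos":[0,0,-1.5],"yaw":0},{"delta_pos":[0,0,0],"yaw":0},{"delta_pos":[1.2,0,0],"yaw":0},{"delta_pos":[1.2,0,0],"yaw":0},{"delta_pos":[0.8,0,0],"yaw":0},{"delta_pos":[0.5,0,0],"yaw":0},{"delta_pos":[0.5,0,0],"yaw":0},{"delta_pos":[0.5,0,0],"yaw":0}]' 1
python3 -m handwheel '[{"delta_pos":[0.5,0,0],"yaw":0},{"delta_pos":[0.5,0,0],"yaw":0},{"delta_pos":[0,0,0],"yaw":0},{"delta_pos":[0,0,2],"yaw":0},{"delta_pos":[0,0,3],"yaw":0},{"delta_pos":[0,0,3],"yaw":0},{"delta_pos":[0,-3,3],"yaw":0},{"delta_pos":[0,-4,0],"yaw":0},{"delta_pos":[0,-2,0],"yaw":0}]' 1
python3 - <<'E'
from fit import *
for n in("side","top"):
    p=get_image(n); w=cloud(p); fit(n,w,5,20,(395,520,90,322)); fit(n+"hi",w,20,80,(395,500,100,322))
    np.savez(n+"3.npz",w=w,c=p["color"])
    if n=="side": save(cv2.resize(p["color"][180:330,260:460],(800,600)),"s3.png")
E
python3 st.py
```

```text
clock: 20.05
eef_pos: [464.3, 167.6, 33.4]
tool_rot: [-3.142, -0.0, 1.568]
force: [0.6, -0.9, -0.7]
width: 85.4
gripper_force: 0.0
clock: 20.8
eef_pos: [474.6, 74.0, 144.2]
tool_rot: [3.139, 0.002, 1.565]
force: [0.5, -0.5, -0.8]
width: 85.2
gripper_force: 0.0
side 602 z [ 6. 11. 15.] mean [448.6 215.3  11.1] rect [470.6 205.2] [ 96.8 227. ] 0.4
sidehi 0
top 384 z [ 5. 10. 17.] mean [448.2 218.5  10.5] rect [457.8 220.3] [119.7 196.9] 0.8
tophi 0
q7 -0.546 tauz [ 0.   -0.03  0.03] yaw 1.561
```

View pics/s3.png

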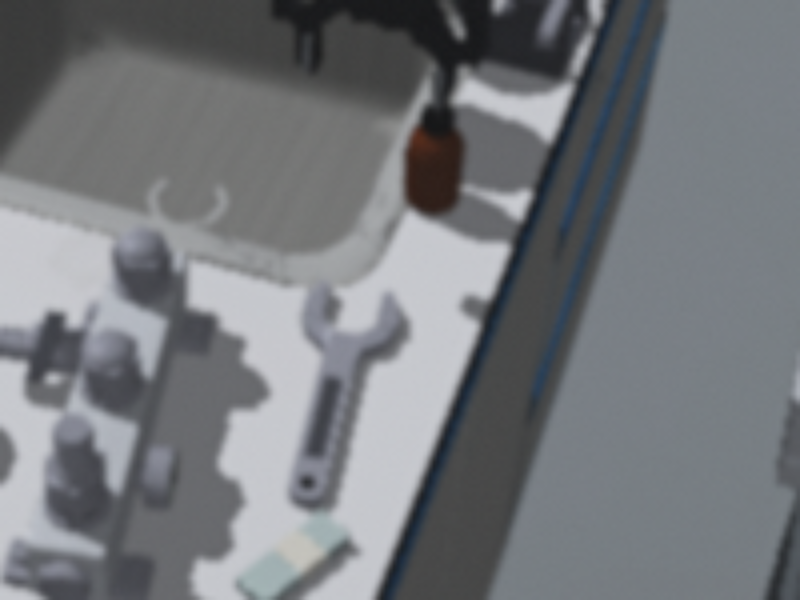

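The spanner now lies flat, head around (350,320) and tail around (307,490), clear of the slides, the bottle and the manifold. Next I measure its pose.

Run:
```python
from h import *
for f in("side","top"):
    d=np.load(f+"3.npz"); p=d["w"].reshape(-1,3); c=d["c"].reshape(-1,3).astype(int)
    m=(p[:,2]>6)&(p[:,2]<20)&(p[:,0]>400)&(p[:,0]<500)&(p[:,1]>90)&(p[:,1]<325)
    h=p[m&(p[:,1]>195)&(p[:,1]<300)&(p[:,0]>425)&(p[:,0]<470)]
    xs=[];ys=[]
    for y in range(195,300,7):
        q=h[abs(h[:,1]-y)<5]; 
        if len(q)>4: xs.append((q[:,0].min()+q[:,0].max())/2); ys.append(y)
    k=np.polyfit(ys,xs,1); print(f,len(h),"mid x@250",np.polyval(k,250).round(1),"slope",k[0].round(3),"mean fit",np.polyfit(h[:,1],h[:,0],1).round(3),"width",np.ptp(h[:,0]))
    print(np.round(xs,0))
    q=p[m&(p[:,0]<475)]; print("y ext",np.percentile(q[:,1],[0,1,99,100]).round(1)); hd=p[m&(p[:,1]<185)]; print("head x",np.percentile(hd[:,0],[0,1,50,99,100]).round(1))
```

```text
side 273 mid x@250 442.6 slope -0.137 mean fit [-1.36000e-01  4.76547e+02] width 36.27033731039552
[449. 449. 448. 447. 448. 445. 445. 443. 442. 441. 441. 439. 439. 438.
 437.]
y ext [ 92.1 126.7 316.5 324.3]
head x [422.6 423.4 452.7 491.2 492.1]
top 157 mid x@250 442.6 slope -0.139 mean fit [-1.32000e-01  4.75001e+02] width 37.399616781497684
[449. 449. 449. 449. 445. 445. 447. 443. 440. 441. 441. 438. 438. 438.
 438.]
y ext [125.5 129.5 315.  323.3]
head x [403.  404.5 442.1 489.1 489.9]
```

```bash
python3 -m handwheel '[{"delta_pos":[-0.5,2.5,0],"yaw":0.05},{"delta_pos":[-0.5,3,0],"yaw":0.05},{"delta_pos":[-0.5,3,0],"yaw":0.04},{"delta_pos":[-0.5,3,-2],"yaw":0},{"delta_pos":[-0.5,3,-2],"yaw":0},{"delta_pos":[-0.5,2.8,-2],"yaw":0},{"delta_pos":[0,0,-2],"yaw":0},{"delta_pos":[0,0,0],"yaw":0},{"delta_pos":[0,0,0],"yaw":0},{"delta_pos":[0,0,0],"yaw":0}]' 0.2
```

```text
clock: 21.73
eef_pos: [444.4, 250.3, 63.1]
tool_rot: [3.142, 0.001, 1.707]
force: [0.2, 0.4, -0.2]
width: 51.3
gripper_force: 0.0
```

```bash
python3 -m handwheel '[{"delta_pos":[0,-0.3,-1.5],"yaw":0},{"delta_pos":[0,0,-1.8],"yaw":0},{"delta_pos":[0,0,-1.4],"yaw":0},{"delta_pos":[0,0,-0.8],"yaw":0},{"delta_pos":[0,0,-0.4],"yaw":0},{"delta_pos":[0,0,0],"yaw":0},{"delta_pos":[0,0,0],"yaw":0}]' 0.2
python3 -m handwheel '[{"delta_pos":[0,0,0],"yaw":0},{"delta_pos":[0,0,0],"yaw":0},{"delta_pos":[0,0,0],"yaw":0},{"delta_pos":[0,0,0],"yaw":0},{"delta_pos":[0,0,0],"yaw":0}]' -1
python3 st.py
```

```text
clock: 22.32
eef_pos: [444.8, 247.8, 4.3]
tool_rot: [3.141, -0.0, 1.707]
force: [0.7, 0.2, 0.4]
width: 51.2
gripper_force: 0.0
clock: 22.73
eef_pos: [444.9, 248.1, 4.6]
tool_rot: [3.14, -0.0, 1.708]
force: [-0.5, 0.1, 5.4]
width: 22.0
gripper_force: 59.0
q7 -0.87 tauz [-0.17  0.02  0.05] yaw 1.708
```

```bash
python3 -m handwheel '[{"delta_pos":[0,0,1],"yaw":0},{"delta_pos":[0,0,2],"yaw":0},{"delta_pos":[0,0,3],"yaw":0},{"delta_pos":[0,0,3],"yaw":0},{"delta_pos":[0,0,3],"yaw":0},{"delta_pos":[0,0,3],"yaw":0},{"delta_pos":[0,0,2.5],"yaw":0}]' -1
python3 -m handwheel '[{"delta_pos":[-0.4,1,0],"yaw":0.12},{"delta_pos":[-0.4,1.6,0],"yaw":0.12},{"delta_pos":[-0.4,1.6,0],"yaw":0.12},{"delta_pos":[-0.4,1.6,0],"yaw":0.12},{"delta_pos":[-0.4,1.6,0],"yaw":0.12},{"delta_pos":[-0.4,1.6,0],"yaw":0.12},{"delta_pos":[-0.4,1.6,0],"yaw":0.12},{"delta_pos":[-0.4,1.6,0],"yaw":0.12},{"delta_pos":[-0.4,1.6,0],"yaw":0.12},{"delta_pos":[-0.4,1.6,0],"yaw":0.12}]' -1
python3 -m handwheel '[{"delta_pos":[-0.4,1.2,0],"yaw":0.12},{"delta_pos":[-0.4,0.5,0],"yaw":0.028},{"delta_pos":[0,0,0],"yaw":0},{"delta_pos":[0,0,0],"yaw":0},{"delta_pos":[0,0,0],"yaw":0}]' -1
python3 - <<'E'
from h import *
s=status.read_state(); print(s["eef_pos"],s["tool_rot"],s["qpos"].round(2),s["force"])
for n in("side","top"):
    p=get_image(n); np.savez(n+"4.npz",w=cloud(p),c=p["color"])
    if n=="side": save(cv2.resize(p["color"][230:350,220:380],(800,600)),"s4.png")
E
```

```text
clock: 23.32
eef_pos: [443.8, 247.7, 181.1]
tool_rot: [3.141, -0.0, 1.708]
force: [0.1, 0.4, -3.3]
width: 21.5
gripper_force: 59.5
clock: 24.15
eef_pos: [403.6, 401.5, 178.8]
tool_rot: [-3.14, -0.0, 2.914]
force: [0.8, 0.1, -3.6]
width: 22.2
gripper_force: 59.5
clock: 24.57
eef_pos: [396.7, 417.1, 178.4]
tool_rot: [-3.139, 0.001, 3.053]
force: [0.3, -0.6, -4.2]
width: 21.8
gripper_force: 59.5
[396.71356682 417.14282191 178.42663392] [-3.13941466e+00  5.42049844e-04  3.05267263e+00] [-0.4   0.69 -0.75  1.77  0.57  0.92  0.09] [ 0.27624461 -0.63084929 -4.16730545]
```

View pics/s4.png

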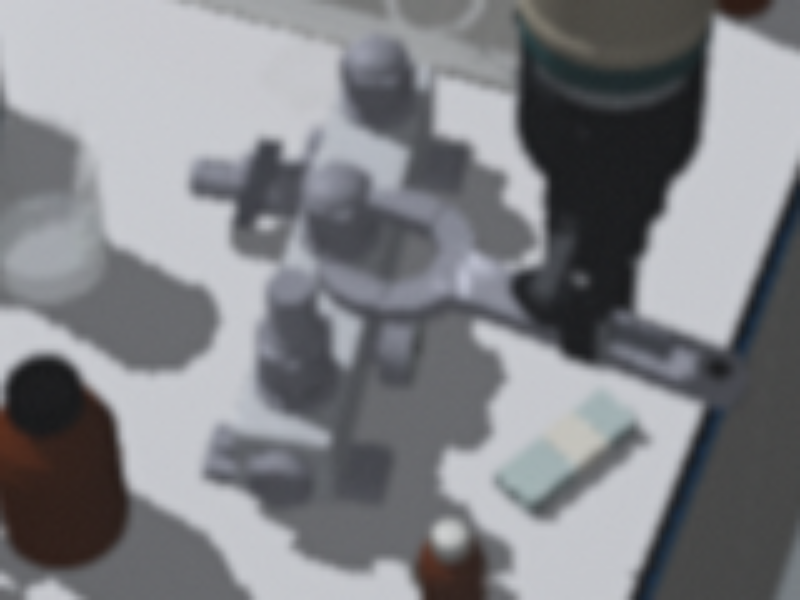

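The spanner is held level, jaw open at (390,230) and tail at (740,385), and nothing else has moved. I'll check the jaw position relative to the tool.

```bash
cat > sp.py <<'E'
from h import *
import sys
def sp(tag,t,yaw,zmid):
    a=np.array([-np.cos(yaw),-np.sin(yaw)]); b=np.array([-a[1],a[0]])
    for n in("side","top"):
        p=np.load(n+tag+".npz")["w"].reshape(-1,3)
        d=p[:,:2]-t; s=d@a; v=d@b
        m=(abs(p[:,2]-zmid-4)<9)&(s>-90)&(s<145)&(abs(v)<45)
        print(n,m.sum(),"s ext",np.percentile(s[m],[0.5,2,98,99.5]).round(1))
        for lo,hi in((-65,-30),(28,55),(70,95),(95,115)):
            q=v[m&(s>lo)&(s<hi)]
            if len(q)>5: print("  s",lo,hi,len(q),"v",np.percentile(q,[2,50,98]).round(1),"mid",((np.percentile(q,2)+np.percentile(q,98))/2).round(1))
        q=m&(s>-65)&(s<55)
        print("  axis slope",np.polyfit(s[q],v[q],1).round(3))
E
python3 -c "
from sp import *
# handle points toward yaw; jaw opposite?
sp('4',np.array([396.7,417.1]),3.053,180)"
```

```text
side 944 s ext [-70.2 -66.8 119.1 123.4]
  s -65 -30 194 v [-12.    3.2  12.7] mid 0.3
  s 28 55 98 v [-11.    8.1  13.1] mid 1.0
  s 70 95 198 v [-30.7  11.4  33.6] mid 1.4
  s 95 115 125 v [-32.1  18.9  35.5] mid 1.7
  axis slope [0.037 4.602]
top 192 s ext [-70.7 -67.7 119.9 122.2]
  s -65 -30 10 v [-7.9  5.2 12. ] mid 2.0
  s 70 95 84 v [-29.8  -2.2  31.1] mid 0.6
  s 95 115 50 v [-32.5  20.5  33.8] mid 0.7
  axis slope [ 0.293 22.024]
```

```bash
python3 -m handwheel '[{"delta_pos":[-0.1,0.3,-2],"yaw":0.003},{"delta_pos":[0,0,-3],"yaw":0},{"delta_pos":[0,0,-2.5],"yaw":0},{"delta_pos":[0,0,-1.5],"yaw":0},{"delta_pos":[0,0,-0.7],"yaw":0},{"delta_pos":[0,0,0],"yaw":0},{"delta_pos":[0,0,0],"yaw":0},{"delta_pos":[0,0,0],"yaw":0}]' -1
python3 st.py
```

```text
clock: 25.33
eef_pos: [395.9, 422.7, 82.9]
tool_rot: [3.14, 0.001, 3.058]
force: [-0.4, 0.8, -3.2]
width: 22.0
gripper_force: 59.5
q7 -0.02 tauz [0.03 0.12 0.01] yaw 3.058
```

```bash
python3 -m handwheel '[{"delta_pos":[0,-0.25,-0.1],"yaw":0},{"delta_pos":[0.8,-0.07,0],"yaw":0},{"delta_pos":[0.8,-0.07,0],"yaw":0},{"delta_pos":[0.8,-0.07,0],"yaw":0},{"delta_pos":[0,0,0],"yaw":0},{"delta_pos":[0,0,0],"yaw":0}]' -1; python3 st.py
python3 -m handwheel '[{"delta_pos":[0.6,-0.05,0],"yaw":0},{"delta_pos":[0.6,-0.05,0],"yaw":0},{"delta_pos":[0,0,0],"yaw":0},{"delta_pos":[0,0,0],"yaw":0}]' -1; python3 st.py
```

```text
clock: 25.83
eef_pos: [420.4, 416.9, 80.6]
tool_rot: [3.141, 0.0, 3.057]
force: [-1.1, -0.1, -3.2]
width: 22.1
gripper_force: 59.5
q7 0.028 tauz [-0.05  0.17  0.09] yaw 3.057
clock: 26.17
eef_pos: [431.7, 416.0, 80.4]
tool_rot: [-3.141, 0.0, 3.058]
force: [0.4, 0.6, -3.5]
width: 21.9
gripper_force: 59.5
q7 0.052 tauz [ 0.09  0.16 -0.04] yaw 3.058
```

```bash
python3 -m handwheel '[{"delta_pos":[0.4,0,0.05],"yaw":0},{"delta_pos":[0.4,0,0],"yaw":0},{"delta_pos":[0.4,-0.02,0],"yaw":0},{"delta_pos":[0,0,0],"yaw":0},{"delta_pos":[0,0,0],"yaw":0}]' -1; python3 st.py
python3 -m handwheel '[{"delta_pos":[0.2,-0.02,0],"yaw":0},{"delta_pos":[0,0,0],"yaw":0},{"delta_pos":[0,0,0],"yaw":0}]' -1; python3 st.py
```

```text
clock: 26.58
eef_pos: [443.6, 415.9, 81.0]
tool_rot: [3.142, 0.0, 3.058]
force: [-1.0, -0.7, -4.0]
width: 21.8
gripper_force: 59.5
q7 0.077 tauz [-0.06  0.06 -0.02] yaw 3.058
clock: 26.83
eef_pos: [445.3, 415.8, 81.1]
tool_rot: [-3.142, 0.0, 3.059]
force: [-0.1, -0.2, -4.0]
width: 21.7
gripper_force: 59.5
q7 0.08 tauz [-0.05  0.11 -0.05] yaw 3.059
```

Run:
```python
import numpy as np
r=10.55;th=3.059-0.06*np.arange(0,21)
x=r*np.cos(th);y=r*np.sin(th)
for k in range(20): print(k+1,round(x[k+1]-x[k],2),round(y[k+1]-y[k],2),"th",th[k+1].round(3),"pos",(551+10*x[k+1]).round(1),(406.5+10*y[k+1]).round(1))
```

```text
1 0.07 0.63 th 2.999 pos 446.6 421.5
2 0.11 0.62 th 2.939 pos 447.7 427.7
3 0.15 0.62 th 2.879 pos 449.1 433.9
4 0.18 0.61 th 2.819 pos 450.9 439.9
5 0.22 0.59 th 2.759 pos 453.1 445.9
6 0.25 0.58 th 2.699 pos 455.7 451.7
7 0.29 0.56 th 2.639 pos 458.5 457.3
8 0.32 0.55 th 2.579 pos 461.8 462.8
9 0.35 0.52 th 2.519 pos 465.3 468.0
10 0.38 0.5 th 2.459 pos 469.1 473.1
11 0.41 0.48 th 2.399 pos 473.3 477.8
12 0.44 0.45 th 2.339 pos 477.7 482.4
13 0.47 0.43 th 2.279 pos 482.4 486.6
14 0.49 0.4 th 2.219 pos 487.3 490.6
15 0.52 0.37 th 2.159 pos 492.5 494.3
16 0.54 0.34 th 2.099 pos 497.8 497.6
17 0.56 0.3 th 2.039 pos 503.4 500.6
18 0.57 0.27 th 1.979 pos 509.1 503.3
19 0.59 0.23 th 1.919 pos 515.0 505.7
20 0.6 0.2 th 1.859 pos 521.0 507.6
```

```bash
python3 -m handwheel '[{"delta_pos":[0.07,0.63,0],"yaw":-0.06},{"delta_pos":[0,0,0],"yaw":0}]' -1; python3 st.py
python3 -m handwheel '[{"delta_pos":[0.11,0.62,0],"yaw":-0.06},{"delta_pos":[0,0,0],"yaw":0}]' -1; python3 st.py
python3 -m handwheel '[{"delta_pos":[0.15,0.62,0],"yaw":-0.06},{"delta_pos":[0,0,0],"yaw":0}]' -1; python3 st.py
python3 -m handwheel '[{"delta_pos":[0.18,0.61,0],"yaw":-0.06},{"delta_pos":[0,0,0],"yaw":0}]' -1; python3 st.py
```

```text
clock: 27.0
eef_pos: [445.8, 422.7, 81.2]
tool_rot: [3.141, -0.0, 2.997]
force: [-1.0, -1.8, -4.2]
width: 22.2
gripper_force: 59.5
q7 0.029 tauz [-0.35  0.35 -0.17] yaw 2.997
clock: 27.17
eef_pos: [446.9, 428.3, 81.0]
tool_rot: [-3.141, 0.0, 2.939]
force: [-0.9, -1.5, -4.1]
width: 21.7
gripper_force: 59.5
q7 -0.018 tauz [-0.37  0.21 -0.14] yaw 2.939
clock: 27.33
eef_pos: [448.5, 433.3, 80.7]
tool_rot: [-3.139, 0.001, 2.88]
force: [-0.0, -3.5, -3.1]
width: 22.1
gripper_force: 59.6
q7 -0.064 tauz [-0.68  0.08  0.24] yaw 2.88
clock: 27.5
eef_pos: [450.4, 438.8, 80.6]
tool_rot: [-3.138, 0.001, 2.821]
force: [1.1, -4.9, -3.4]
width: 22.0
gripper_force: 59.7
q7 -0.11 tauz [-1.03  0.02  0.34] yaw 2.821
```

```bash
python3 -m handwheel '[{"delta_pos":[0.22,0.59,0],"yaw":-0.06},{"delta_pos":[0,0,0],"yaw":0}]' -1; python3 st.py
python3 -m handwheel '[{"delta_pos":[0.25,0.58,0],"yaw":-0.06},{"delta_pos":[0,0,0],"yaw":0}]' -1; python3 st.py
python3 -m handwheel '[{"delta_pos":[0.29,0.56,0],"yaw":-0.06},{"delta_pos":[0,0,0],"yaw":0}]' -1; python3 st.py
python3 -m handwheel '[{"delta_pos":[0.32,0.55,0],"yaw":-0.06},{"delta_pos":[0,0,0],"yaw":0}]' -1; python3 st.py
```

```text
clock: 27.67
eef_pos: [452.7, 444.9, 80.6]
tool_rot: [-3.139, 0.001, 2.761]
force: [0.5, -4.4, -3.7]
width: 22.1
gripper_force: 59.7
q7 -0.156 tauz [-1.13 -0.04  0.32] yaw 2.761
clock: 27.83
eef_pos: [455.2, 450.8, 80.6]
tool_rot: [-3.139, 0.001, 2.701]
force: [-0.1, -4.8, -3.6]
width: 22.1
gripper_force: 59.7
q7 -0.202 tauz [-1.13  0.06  0.33] yaw 2.701
clock: 28.0
eef_pos: [458.0, 456.4, 80.6]
tool_rot: [-3.139, 0.001, 2.641]
force: [-0.3, -5.5, -3.3]
width: 21.8
gripper_force: 59.7
q7 -0.247 tauz [-1.15  0.07  0.29] yaw 2.641
clock: 28.17
eef_pos: [461.1, 461.9, 80.5]
tool_rot: [-3.139, 0.001, 2.581]
force: [0.5, -5.9, -3.5]
width: 21.6
gripper_force: 59.7
q7 -0.292 tauz [-1.14  0.09  0.29] yaw 2.581
```

```bash
python3 -m handwheel '[{"delta_pos":[0.35,0.52,0],"yaw":-0.06},{"delta_pos":[0,0,0],"yaw":0},{"delta_pos":[0.38,0.5,0],"yaw":-0.06},{"delta_pos":[0,0,0],"yaw":0},{"delta_pos":[0.41,0.48,0],"yaw":-0.06},{"delta_pos":[0,0,0],"yaw":0},{"delta_pos":[0.44,0.45,0],"yaw":-0.06},{"delta_pos":[0,0,0],"yaw":0}]' -1; python3 st.py
python3 -m handwheel '[{"delta_pos":[0.47,0.43,0],"yaw":-0.06},{"delta_pos":[0,0,0],"yaw":0},{"delta_pos":[0.49,0.4,0],"yaw":-0.06},{"delta_pos":[0,0,0],"yaw":0},{"delta_pos":[0.52,0.37,0],"yaw":-0.06},{"delta_pos":[0,0,0],"yaw":0},{"delta_pos":[0.54,0.34,0],"yaw":-0.06},{"delta_pos":[0,0,0],"yaw":0}]' -1; python3 st.py
python3 -m handwheel '[{"delta_pos":[0.56,0.3,0],"yaw":-0.06},{"delta_pos":[0,0,0],"yaw":0},{"delta_pos":[0.57,0.27,0],"yaw":-0.06},{"delta_pos":[0,0,0],"yaw":0}]' -1; python3 st.py
cat > nut.py <<'E'
from h import *
def nut(tag,zr):
  for f in("side","top"):
    p=np.load(f+tag+".npz")["w"].reshape(-1,3); c=(548.4,407.3)
    d=p[:,:2]-c; r=np.hypot(*d.T); m=(p[:,2]>zr[0])&(p[:,2]<zr[1])&(r<25)&(r>13); d=d[m]
    best=[]
    for yaw in np.arange(0,60,2):
        a=np.deg2rad(yaw)+np.arange(6)*np.pi/3; N=np.stack([np.cos(a),np.sin(a)])
        for dx in np.arange(-3,3.1,1):
            for dy in np.arange(-3,3.1,1):
                e=((d-[dx,dy])@N).max(1)-18; best.append((np.minimum(abs(e),4).mean().round(3),int(yaw),dx,dy))
    best.sort(); print(f,m.sum(),[tuple(map(float,b)) for b in best[:2]],[min(b[0] for b in best if b[1]==y).item() for y in range(0,60,6)])
E
python3 - <<'E'
from nut import *; from sp import sp
s=status.read_state()
for n in("side","top"):
    p=get_image(n); np.savez(n+"5.npz",w=cloud(p),c=p["color"])
    if n=="side": save(cv2.resize(p["color"][250:370,220:380],(800,600)),"s5.png")
sp("5",s["eef_pos"][:2],s["tool_rot"][2],82)
nut("5",(89,96))
E
```

```text
clock: 28.83
eef_pos: [476.7, 481.5, 80.5]
tool_rot: [-3.139, 0.001, 2.341]
force: [-0.4, -5.3, -2.6]
width: 21.9
gripper_force: 59.7
q7 -0.465 tauz [-1.17  0.2   0.35] yaw 2.341
clock: 29.5
eef_pos: [496.6, 497.0, 80.4]
tool_rot: [-3.139, 0.001, 2.101]
force: [-0.6, -4.6, -3.3]
width: 21.9
gripper_force: 59.8
q7 -0.633 tauz [-1.1   0.43  0.38] yaw 2.101
clock: 29.83
eef_pos: [507.7, 502.8, 80.3]
tool_rot: [-3.139, 0.001, 1.981]
force: [-2.2, -5.4, -3.4]
width: 21.8
gripper_force: 59.8
q7 -0.715 tauz [-1.12  0.48  0.38] yaw 1.981
side 481 s ext [-69.  -67.9  36.   38.7]
  s -65 -30 163 v [-13.3  -2.4   8.4] mid -2.4
  s 28 55 32 v [-5.2  2.9 10.8] mid 2.8
  axis slope [ 0.05  -0.116]
top 170 s ext [ 55.1  58.1 121.5 122.7]
  s 70 95 68 v [-27.7   0.4  30.3] mid 1.3
  s 95 115 49 v [-35.4 -18.   33.9] mid -0.8
  axis slope [0.091 4.862]
side 0 [(nan, 0.0, -3.0, -3.0), (nan, 0.0, -3.0, -2.0)] [nan, nan, nan, nan, nan, nan, nan, nan, nan, nan]
top 14 [(1.435, 4.0, 3.0, 3.0), (1.436, 2.0, 3.0, 3.0)] [1.468, 1.489, 1.446, 1.521, 1.501, 1.456, 1.534, 1.479, 1.511, 1.471]sp.py:14: RankWarning: Polyfit may be poorly conditioned
  print("  axis slope",np.polyfit(s[q],v[q],1).round(3))
nut.py:11: RuntimeWarning: Mean of empty slice.
  e=((d-[dx,dy])@N).max(1)-18; best.append((np.minimum(abs(e),4).mean().round(3),int(yaw),dx,dy))
  ret = ret.dtype.type(ret / rcount)
```

View pics/s5.png

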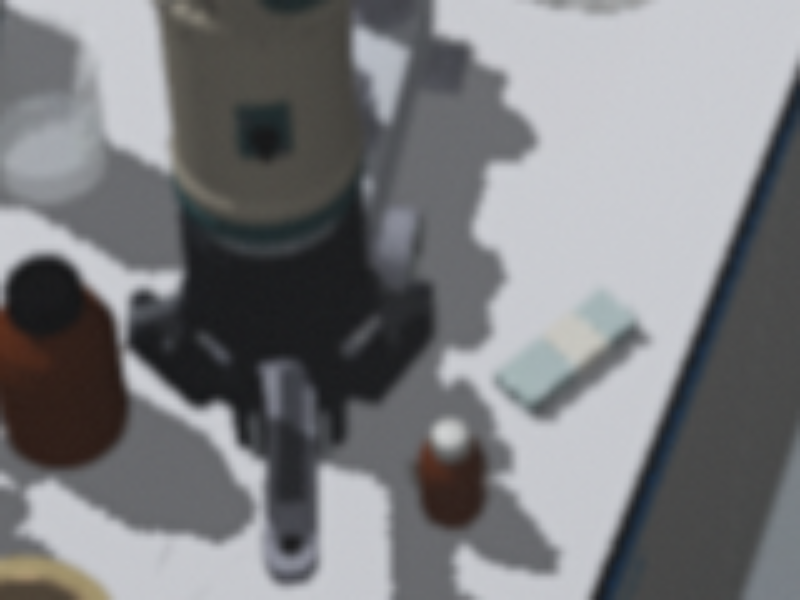

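The grip holds: tail at (290,570), handle clear of both bottles, with the spanner lagging the tool by a few degrees. I'll turn a little further, then back off and look at the nut.

```bash
python3 -m handwheel '[{"delta_pos":[0.59,0.23,0],"yaw":-0.06},{"delta_pos":[0,0,0],"yaw":0},{"delta_pos":[0.5,0.17,0],"yaw":-0.05},{"delta_pos":[0,0,0],"yaw":0},{"delta_pos":[0,0,0],"yaw":0}]' -1; python3 st.py
python3 -m handwheel '[{"delta_pos":[-0.3,-0.1,0],"yaw":0.03},{"delta_pos":[-0.6,-0.2,0],"yaw":0.06},{"delta_pos":[-0.2,-0.1,0],"yaw":0.02},{"delta_pos":[0,0,0],"yaw":0},{"delta_pos":[0,0,0],"yaw":0}]' -1; python3 st.py
```

```text
clock: 30.35
eef_pos: [518.1, 506.9, 80.4]
tool_rot: [-3.139, 0.001, 1.873]
force: [-2.5, -5.0, -2.9]
width: 21.8
gripper_force: 59.8
q7 -0.79 tauz [-1.    0.45  0.46] yaw 1.873
clock: 30.77
eef_pos: [508.4, 504.4, 81.3]
tool_rot: [3.141, -0.001, 1.979]
force: [-0.0, -2.9, -4.3]
width: 21.9
gripper_force: 59.6
q7 -0.717 tauz [-0.38  0.12  0.02] yaw 1.979
```

```bash
python3 -m handwheel '[{"delta_pos":[-0.2,0.46,0],"yaw":0},{"delta_pos":[-0.4,0.92,0],"yaw":0},{"delta_pos":[0,0,0],"yaw":0}]' -1; python3 st.py
python3 -m handwheel '[{"delta_pos":[-0.4,0.92,0],"yaw":0},{"delta_pos":[-0.4,0.92,0],"yaw":0},{"delta_pos":[-0.4,0.92,0],"yaw":0},{"delta_pos":[-0.4,0.92,0],"yaw":0},{"delta_pos":[0,0,0],"yaw":0}]' -1; python3 st.py
python3 -m handwheel '[{"delta_pos":[0,0,1.5],"yaw":0},{"delta_pos":[0,0,3],"yaw":0},{"delta_pos":[0,0,3],"yaw":0},{"delta_pos":[0,0,3],"yaw":0},{"delta_pos":[-1,-1,1],"yaw":0},{"delta_pos":[-2,-2,0],"yaw":0},{"delta_pos":[-2,-3,0],"yaw":0},{"delta_pos":[-2,-3,0],"yaw":0},{"delta_pos":[0,-3,0],"yaw":0},{"delta_pos":[0,-3,0],"yaw":0}]' -1
python3 -m handwheel '[{"delta_pos":[0,-3,0],"yaw":0},{"delta_pos":[0,-3,0],"yaw":0},{"delta_pos":[0,-3,0],"yaw":-0.1},{"delta_pos":[0,-3,0],"yaw":-0.1},{"delta_pos":[0,0,0],"yaw":0},{"delta_pos":[0,0,0],"yaw":0}]' -1;python3 st.py
python3 - <<'E'
from nut import *
for n in("side","top"):
    p=get_image(n); np.savez(n+"6.npz",w=cloud(p),c=p["color"])
nut("6",(73,95))
E
```

```text
clock: 31.02
eef_pos: [501.3, 520.6, 81.3]
tool_rot: [3.141, -0.004, 1.979]
force: [-1.7, 0.7, -2.8]
width: 21.8
gripper_force: 59.6
q7 -0.732 tauz [ 0.13  0.27 -0.07] yaw 1.979
clock: 31.43
eef_pos: [483.2, 559.3, 81.5]
tool_rot: [3.141, -0.005, 1.983]
force: [-0.7, 1.1, -3.1]
width: 21.9
gripper_force: 59.7
q7 -0.767 tauz [ 0.26  0.09 -0.01] yaw 1.983
clock: 32.27
eef_pos: [415.3, 403.3, 197.7]
tool_rot: [3.14, 0.0, 1.981]
force: [1.8, -0.4, -3.2]
width: 21.9
gripper_force: 59.7
clock: 32.77
eef_pos: [417.5, 282.1, 197.4]
tool_rot: [3.14, 0.002, 1.775]
force: [-0.3, 1.0, -3.3]
width: 21.8
gripper_force: 59.7
q7 -0.737 tauz [0.21 0.04 0.03] yaw 1.775
side 101 [(1.049, 28.0, 1.0, -1.0), (1.054, 26.0, 1.0, -1.0)] [1.511, 1.422, 1.33, 1.197, 1.08, 1.058, 1.162, 1.302, 1.386, 1.493]
top 17 [(0.915, 32.0, -2.0, 3.0), (0.962, 34.0, -2.0, 3.0)] [1.636, 1.756, 1.624, 1.357, 1.149, 0.99, 1.058, 1.175, 1.216, 1.417]
```

Run:
```python
from nut import *
W={"side":[],"top":[]}
for i in range(10):
    for n in W: W[n].append(cloud(get_image(n)).reshape(-1,3))
for n in W: np.savez(n+"7.npz",w=np.vstack(W[n]))
nut("7",(73,95))
nut("7",(75,93))
print(status.read_state()["clock"])
```

```text
side 1011 [(1.027, 28.0, 1.0, -1.0), (1.029, 26.0, 1.0, -1.0)] [1.519, 1.465, 1.355, 1.198, 1.045, 1.037, 1.129, 1.289, 1.417, 1.501]
top 182 [(1.081, 28.0, -1.0, 2.0), (1.087, 32.0, -2.0, 3.0)] [1.555, 1.537, 1.42, 1.271, 1.134, 1.09, 1.141, 1.238, 1.381, 1.513]
side 742 [(0.922, 28.0, 1.0, -1.0), (0.928, 26.0, 1.0, -1.0)] [1.485, 1.425, 1.297, 1.119, 0.946, 0.931, 1.029, 1.223, 1.376, 1.47]
top 130 [(0.962, 28.0, -1.0, 2.0), (0.968, 30.0, -1.0, 2.0)] [1.53, 1.536, 1.341, 1.156, 1.032, 0.968, 1.048, 1.161, 1.277, 1.448]
33.8667
```

Both cameras put the nut at about 27–28°, against 25° for an exact sixth of a turn. That is about 58° turned, so one flat is done. Now I'll lay the spanner back where it lay before.

```bash
python3 -m handwheel '[{"delta_pos":[1,-1.2,-1],"yaw":-0.03},{"delta_pos":[1,-1.2,-3],"yaw":-0.035},{"delta_pos":[0.7,-1,-3],"yaw":0},{"delta_pos":[0,0,-3],"yaw":0},{"delta_pos":[0,0,-3],"yaw":0},{"delta_pos":[0,0,-2.5],"yaw":0},{"delta_pos":[0,0,-1.5],"yaw":0},{"delta_pos":[0,0,0],"yaw":0},{"delta_pos":[0,0,0],"yaw":0},{"delta_pos":[0,0,0],"yaw":0}]' -1
python3 st.py
```

```text
clock: 34.7
eef_pos: [444.1, 250.9, 26.8]
tool_rot: [3.14, -0.001, 1.713]
force: [1.4, 0.5, -4.1]
width: 22.0
gripper_force: 59.8
q7 -0.857 tauz [0.14 0.   0.01] yaw 1.713
```

```bash
python3 -m handwheel '[{"delta_pos":[0,-0.1,-0.8],"yaw":0},{"delta_pos":[0,0,-0.6],"yaw":0},{"delta_pos":[0,0,-0.4],"yaw":0},{"delta_pos":[0,0,-0.2],"yaw":0},{"delta_pos":[0,0,-0.1],"yaw":0},{"delta_pos":[0,0,0],"yaw":0},{"delta_pos":[0,0,0],"yaw":0}]' -1
python3 -m handwheel '[{"delta_pos":[0,0,0],"yaw":0},{"delta_pos":[0,0,0],"yaw":0},{"delta_pos":[0,0,0],"yaw":0},{"delta_pos":[0,0,0],"yaw":0}]' 0.3
python3 -m handwheel '[{"delta_pos":[0,0,1],"yaw":0},{"delta_pos":[0,0,2],"yaw":0},{"delta_pos":[0,0,3],"yaw":0},{"delta_pos":[0,0,3],"yaw":0},{"delta_pos":[0,0,3],"yaw":0},{"delta_pos":[0,0,3],"yaw":0},{"delta_pos":[0,-3,2],"yaw":0},{"delta_pos":[0,-4,0],"yaw":0},{"delta_pos":[0,-4,0],"yaw":0},{"delta_pos":[0,-4,0],"yaw":0}]'
python3 -m handwheel '[{"delta_pos":[0,-3,0],"yaw":0},{"delta_pos":[0,0,0],"yaw":0},{"delta_pos":[0,0,0],"yaw":0},{"delta_pos":[0,0,0],"yaw":0}]'
python3 - <<'E'
from nut import *
W={"side":[],"top":[]}
for i in range(3):
    for n in W:
        p=get_image(n); W[n].append(cloud(p).reshape(-1,3))
        if n=="side" and i==2: save(cv2.resize(p["color"][130:370,210:530],(800,600)),"s8.png")
for n in W: np.savez(n+"8.npz",w=np.vstack(W[n]))
nut("8",(75,93))
E
```

```text
clock: 35.28
eef_pos: [443.3, 249.5, 5.1]
tool_rot: [-3.141, 0.0, 1.714]
force: [-0.2, 0.3, -3.3]
width: 21.9
gripper_force: 59.9
clock: 35.62
eef_pos: [443.6, 249.9, 5.4]
tool_rot: [3.141, -0.0, 1.714]
force: [0.8, -0.0, 0.0]
width: 55.8
gripper_force: 0.0
clock: 36.45
eef_pos: [443.2, 98.2, 176.4]
tool_rot: [3.139, 0.0, 1.715]
force: [-0.1, -0.9, 0.2]
width: 55.3
gripper_force: 0.0
clock: 36.78
eef_pos: [443.6, 70.4, 175.7]
tool_rot: [3.14, -0.001, 1.714]
force: [-1.2, -0.0, 0.2]
width: 55.2
gripper_force: 0.0
side 238 [(1.01, 24.0, 1.0, -1.0), (1.024, 26.0, 1.0, -1.0)] [1.523, 1.425, 1.303, 1.154, 1.01, 1.054, 1.138, 1.297, 1.432, 1.514]
top 54 [(1.008, 30.0, -1.0, 2.0), (1.011, 32.0, -1.0, 2.0)] [1.354, 1.398, 1.367, 1.243, 1.096, 1.008, 1.068, 1.174, 1.253, 1.277]
```

View pics/s8.png

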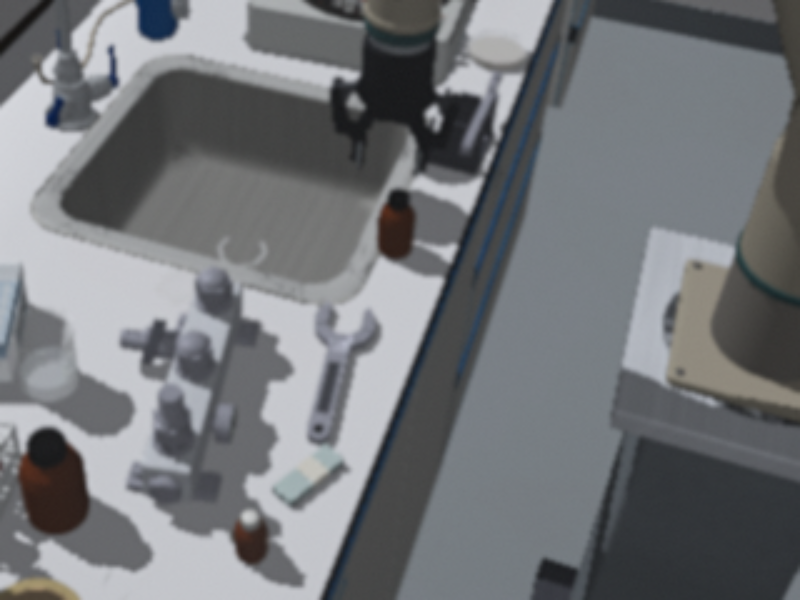

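The large spanner lies flat at (340,380), clear of the manifold. The small one is still in the rack at (480,115), nothing else has moved, and the gripper is touching nothing.

```bash
python3 -c "
from cell import ctrl
print(ctrl.finish_job())"
```

```text
the job is handed in; nothing more can be done
None
```

I ran the nut down finger-tight with the gripper, tightened it about one flat more with the large spanner (about 58° by camera, ±3° or so), laid that spanner flat clear of the manifold, and handed the job in at about 37 s; no verdict was returned.

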